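# Charge the jar from the drop cup and stand the stirring rods ready

### The arm

A 7-joint arm with a two-finger parallel gripper is mounted at the origin on the work surface. World frame = base frame: x ahead of the robot, y to its left, z up, the work surface at z = 0. Lengths are in m, angles in rad, forces in N, time in s.
With the tool pointing down it reaches from about 0.4 to 0.925 m from the base axis. Payload 4.1 kg.
Tool frame: the origin (TCP) lies at the very end of the fingers, on their centre line; the grasp point (between the pads) lies 19 mm behind it; x points along the fingers, y is the direction in which the jaws open and shut, and the axes are right-handed (so a half turn about x gives the same grasp; the last joint's range is limited). The gripper opens to 85 mm and grips with 20 to 120 N. Pads are 22 mm wide; open, the fingers measure 114 mm over their backs; the gripper's body (76 mm by 85 mm) begins 54 mm behind the grasp point. The pads swing forward as they close: fully open they stand 13 mm farther back than shut.
Start: joints at [1.014, 0.398, 0.045, 1.537, -0.019, 1.207, -0.051], TCP at [0.287, -0.583, 0.231] pointing down, gripper open.
Joint ranges: [-2.82, 2.82], [-0.49, 2.23], [-1.37, 1.46], [0, 2.46], [-1.36, 4.5], [0.23, 2], [-2.94, 2.94]. Speed limits (rad/s): [2.57, 2.57, 3.14, 3.14, 3.14, 3.14, 3.14].

### API

Orientations are given as a unit quaternion [x, y, z, w].
In Python, from rig import bot gives the robot as it stands. The module is installed in compiled form; this text tells all that it offers.
- The arm moves only by the tool servo_tool, never from a script. Its argument "plan" is a list of rows, each a list of 7 numbers: the shift along the tool's x, y, z in cm, then the turn, a rotation vector about the tool's x, y, z in degrees, then the closure, from -1 (fully open) to 1 (shut). A call has 1 to 8 rows; each row is the pose to reach, as a shift and turn from the pose measured when the call began, along the tool's axes at that moment; what a row does not reach only later rows make up. A row lasts 1/12 s, in which the tool goes at most 41.7 mm and 7.16 degrees, less where a joint would pass 70% of its speed; a pose out of reach is approached as far as the arm can. A call with a gripper value outside its range is refused whole. The fingers move at their own pace and stop on an object; the grip force is fixed at half the most. Time passes only in rows, so rows that repeat a pose let the fingers close. It gives the time, the measured TCP pose, the force and the opening at its end, in the units of the state.
- bot.sense(): the state, without advancing time (a new reading comes with each control period).
- bot.capture(name): name is "side" or "top" or "wrist"; returns (picture, depth): 480x640x3 uint8, red, green, blue; 480x640 float32, m along the optical axis (not along the pixel's ray), 0 where there is no reading.
- bot.get_calibration(name): a dict with "fovy" (degrees; the focal length in pixels is half the picture's height over the tangent of half this angle, whatever the lens; pixels are square), "cx", "cy" (the principal point, pixels), "rvec" (rotation vector, rad) and "tvec" (3), from world to camera coordinates, as OpenCV has them; the wrist camera has in their place "hand_eye" (4x4, takes a point from camera to tool coordinates, whose origin is the TCP and whose axes are the tool frame's). Camera axes: x right, y down, z forward; pixel columns grow to the right and rows downward; lengths in m; the calibration is good to about 2 mm. A picture is of the moment at which its call begins: read the wrist's pose just before it. get_calibration takes no time and is no camera call.
- bot.close_job(): hands the job in, once; it reports no verdict.
The state is a dict: "clock": time; "joint_pos": joint angles; "qd": joint speeds; "effort": joint torques, N m; "eef_pos": TCP position; "tcp_rot": TCP orientation; "ft_force": force on the tool from outside, world axes, zero at the start; "torque": the same for the moment, N m; "width": finger opening in m.
Only numpy, scipy, OpenCV 4.12 (cv2) and the standard library are available. Lean on these libraries where they do the work, as an engineer would, in place of code of your own. Each camera call takes 0.05 s, during which the arm holds its last target. There are 200 camera calls.

### The job

Get the next batch ready: put all the aluminium slugs into the orange drop cup, then hold the cup over the wide clear jar and press its red release tab on the trip post so that the hinged bottom swings open and every slug drops into the jar. Set the empty cup back upright on its white rest with its bottom shut, and stand all the stirring rods from the draining rack upright in the rod holder, green band up. Open the cup's bottom nowhere but over the jar, and leave the other bottles and tools where they are.

Things in the scene. Friction and masses are not known exactly. Their poses are not given: they have to be found in the camera images.
- slug1_center (a point): aluminium slug: plain bare-metal cylinder, 24 mm diameter, 20 mm high, 24 g, standing on end on the blue mat (the mat is 200 x 200 x 3 mm, lying on the bench). The point is its centre, 10 mm above its underside; z is its own axis. May be absent.
- slug2_center (a point): aluminium slug: plain bare-metal cylinder, 24 mm diameter, 20 mm high, 24 g, standing on end on the blue mat (the mat is 200 x 200 x 3 mm, lying on the bench). The point is its centre, 10 mm above its underside; z is its own axis. May be absent.
- slug3_center (a point): aluminium slug: plain bare-metal cylinder, 24 mm diameter, 20 mm high, 24 g, standing on end on the blue mat (the mat is 200 x 200 x 3 mm, lying on the bench). The point is its centre, 10 mm above its underside; z is its own axis. May be absent.
- slug4_center (a point): aluminium slug: plain bare-metal cylinder, 24 mm diameter, 20 mm high, 24 g, standing on end on the blue mat (the mat is 200 x 200 x 3 mm, lying on the bench). The point is its centre, 10 mm above its underside; z is its own axis. May be absent.
- slug5_center (a point): aluminium slug: plain bare-metal cylinder, 24 mm diameter, 20 mm high, 24 g, standing on end on the blue mat (the mat is 200 x 200 x 3 mm, lying on the bench). The point is its centre, 10 mm above its underside; z is its own axis. May be absent.
- rod1_mid (a point): stirring rod: straight white rod, 10 mm diameter, 200 mm long, rounded ends, 36 g, green band near its upper end. The point is its middle; z points along the rod to the banded end. Starts in the rack, leaning 60 degrees above level, upper end away from the robot. May be absent.
- rod2_mid (a point): stirring rod: straight white rod, 10 mm diameter, 200 mm long, rounded ends, 36 g, green band near its upper end. The point is its middle; z points along the rod to the banded end. Starts in the rack, leaning 60 degrees above level, upper end away from the robot. May be absent.
- rod3_mid (a point): stirring rod: straight white rod, 10 mm diameter, 200 mm long, rounded ends, 36 g, green band near its upper end. The point is its middle; z points along the rod to the banded end. Starts in the rack, leaning 60 degrees above level, upper end away from the robot. May be absent.
- rack: fixed white draining rack, base 160 x 160 x 12 mm, origin under its centre; the rods lie in its x-z plane 50 mm apart along y, rising towards +x. Each foot stands in a gutter whose lip (on the robot's side) is 34 mm above the bench; each rod lies on a cross-bar 15 mm above its middle, measured along the rod, between pins 9 mm to either side. Above that bar the rod is free all round.
- cup_base (a point): orange drop cup, open-topped square box 84 x 84 mm outside, 76 x 76 mm inside, 65 mm high, 195 g. The point is the centre of its underside (the walls' lower edges); z up, x points from the handle to the cup. Its floor is a steel flap, top face 6 mm above this point, hinged along the wall at x = -40 mm. The cup starts on its white rest.
- cup_handle (a point): middle of the grip on the black handle of the drop cup: upright bar 16 mm thick (cup y), 26 mm long (cup x), reaching from 62 to 118 mm above the cup's underside; this point lies at x = -62 mm, 100 mm above the underside. Same axes as cup_base.
- release_tab (a point): middle of the underside of the red release tab: a plate 34 mm wide that sticks out 47 mm from the flap's hinge under the handle. It is one piece with the flap: pushing the tab UP by an angle swings the flap down by the same angle. The point is 22 mm from the hinge and, with the flap shut, at x = -62 mm, 3 mm above the cup's underside (right below cup_handle).
- flap (a joint): angle of the hinged cup floor: 0 shut, 1.1 rad fully open (hanging down). A spring holds it shut under load and shuts it again when the tab is let go; moving the tab takes about 5 to 6 N. Slugs slide off at 0.5 to 0.8 rad; the flap's free end then hangs up to 70 mm below the cup.
- rest_top (a point): centre of the top of the cup's rest, a fixed white block 110 x 110 mm, 20 mm high with a thin dark pad. Same axes as the cup standing squarely on it.
- jar_floor (a point): centre of the inner floor of the wide clear jar: inner radius 61 mm, outer radius 65 mm, rim 83 mm above this point (96 mm above the bench). It is fixed on a grey base plate together with the trip post; x as for point drop.
- trip_top (a point): centre of the top of the fixed trip post, a steel pin of 12 mm diameter with a red tip, 154 mm above the bench, beside the jar 74 mm from its centre on the robot's side.
- drop (a point): point in the air, level with the trip post's top, 62 mm from it towards the jar (12 mm short of the jar's centre). Its x axis points from the post to the jar. With the cup's x axis along it and cup_base at this point, the tab is 3 mm above the post; lowering the cup straight down from there pushes the tab up: about 0.7 rad after 22 mm, 1.0 rad after 38 mm, which is as far as needed (at most 42 mm).
- rodcup_floor (a point): centre of the inner floor of the fixed round white rod holder with a green band: inner radius 27 mm, outer radius 30 mm, rim 102 mm above this point (108 mm above the bench).
- wash: bystander, leave alone: white bottle with red cap, 64 mm wide, 170 mm tall; origin under its centre.
- reagent: bystander, leave alone: glass bottle with blue cap, 70 mm wide, 150 mm tall; origin under its centre.
- amber: bystander, leave alone: amber jar with black cap, 60 mm wide, 120 mm tall; origin under its centre.
- tape: bystander, leave alone: cardboard-coloured roll, 90 mm wide, 24 mm high, lying; origin under its centre.
- beaker: bystander, leave alone: small empty beaker, 66 mm wide, 75 mm tall; origin under its centre.
- stopper: bystander, leave alone: green conical stopper, 42 mm wide, 35 mm tall; origin under its centre.
There are look-alikes about, which are no part of the job. What is shaped like the part that bears slug4_center but pink or turquoise is not meant.

How it is judged:
By the outcome, as a careful person would: the job done as asked, in the order asked, and still so for the second after the job is handed in, with the robot touching nothing.
Of slug1, slug2, slug3, slug4, slug5 only 3 to 5 are there at a start; the rules pass over those that are not, and their reading is None.
Of rod1, rod2, rod3 only 2 to 3 are there at a start; the rules pass over those that are not, and their reading is None.
At some moment in a run one of slug1, slug2, slug3, slug4, slug5 may be knocked a few centimetres aside while the robot is not near it.
It also fails if it takes over 210 s, if anything falls off the work surface, if the arm or the gripper's body presses on something with over 40 N, if the wrist force passes 120 N, or if a joint passes its speed limit or range.

## Working session

There is one attempt and no reset: what is moved stays moved. The work goes in short steps, Python scripts to look and compute and a tool call to move; the robot and the scene stay as the last step left them, time stands still between calls to the robot, and variables do not carry over. Pictures are saved under pics/ and viewed, about 12 in all and at most 16, crops included, and the job is handed in when it is done.

Besides the shell and the picture viewer there is one more tool, called by a JSON object that holds its "method" and its "body". servo_tool: Moves the arm, as the interface text tells. Its arguments: {"type":"object","properties":{"plan":{"type":"array"}},"required":["plan"]}

```bash
mkdir -p pics; cat > h.py <<'E'
import numpy as np, cv2
from scipy.spatial.transform import Rotation as R
from rig import bot
def cam(name, s=None):
    c=bot.get_calibration(name); f=240/np.tan(np.radians(c['fovy'])/2)
    if 'hand_eye' in c:
        s=s or bot.sense(); H=np.array(c['hand_eye']); T=np.eye(4)
        T[:3,:3]=R.from_quat(s['tcp_rot']).as_matrix(); T[:3,3]=s['eef_pos']; M=T@H
    else:
        M=np.eye(4); A=R.from_rotvec(np.ravel(c['rvec'])).as_matrix()
        M[:3,:3]=A.T; M[:3,3]=-A.T@np.ravel(c['tvec'])
    return M,f,c['cx'],c['cy']
def shot(name,fn=None):
    s=bot.sense(); C=cam(name,s); p,d=bot.capture(name)
    if fn: cv2.imwrite('pics/'+fn,p[:,:,::-1])
    return p,d,C
def cloud(d,C):
    M,f,cx,cy=C; v,u=np.mgrid[:480,:640]
    P=np.stack([(u-cx)/f*d,(v-cy)/f*d,d],-1)
    W=P@M[:3,:3].T+M[:3,3]; W[d==0]=np.nan; return W
def ray(u,v,z,C):
    M,f,cx,cy=C; r=M[:3,:3]@np.array([(u-cx)/f,(v-cy)/f,1]); return M[:3,3]+r*(z-M[2,3])/r[2]
def proj(X,C):
    M,f,cx,cy=C; q=M[:3,:3].T@(np.array(X)-M[:3,3]); return q[0]/q[2]*f+cx,q[1]/q[2]*f+cy
def delta(pos,xdir=None,ydir=None):
    """cm shift and deg rotvec to go from now to target, tool axes"""
    s=bot.sense(); A=R.from_quat(s['tcp_rot']).as_matrix(); t=A.T@(np.array(pos)-s['eef_pos'])*100
    if xdir is None: B=A
    else:
        x=np.array(xdir,float);x/=np.linalg.norm(x);y=np.array(ydir,float);y-=x*(x@y);y/=np.linalg.norm(y)
        B=np.stack([x,y,np.cross(x,y)],1)
        alts=[B, B@np.diag([1,-1,-1])]
        B=min(alts,key=lambda b:R.from_matrix(A.T@b).magnitude())
    r=R.from_matrix(A.T@B).as_rotvec(degrees=True)
    print('D',t.round(2),r.round(1),'clock',round(s['clock'],2)); return t,r
def st():
    s=bot.sense(); A=R.from_quat(s['tcp_rot']).as_matrix()
    print({k:np.round(s[k],3).tolist() for k in ('clock','joint_pos','eef_pos','ft_force','width')}); print(A.round(3).tolist())
E
python3 - <<'E'
from h import *
st()
for n in('side','top','wrist'):
    p,d,C=shot(n,n+'0.png'); print(n,C[0].round(3).tolist(),C[1:]); np.savez(n+'0.npz',p=p,d=d)
E
```

```text
{'clock': 0.0, 'joint_pos': [1.014, 0.399, 0.045, 1.538, -0.019, 1.207, -0.051], 'eef_pos': [0.287, -0.582, 0.23], 'ft_force': [0.519, -0.324, -0.724], 'width': 0.085}
[[-0.001, 0.442, -0.897], [0.002, -0.897, -0.442], [-1.0, -0.002, 0.0]]
side [[-0.866, -0.303, 0.399, 0.113], [-0.501, 0.491, -0.713, 0.62], [0.02, -0.817, -0.576, 0.675], [0.0, 0.0, 0.0, 1.0]] (np.float64(480.33188698384504), 329.0849522613901, 245.15067519528466)
top [[-0.099, -0.974, 0.205, 0.241], [-0.995, 0.097, -0.02, -0.056], [-0.001, -0.206, -0.979, 1.448], [0.0, 0.0, 0.0, 1.0]] (np.float64(600.1932197080313), 320.56342639922264, 228.27419523001)
wrist [[0.443, -0.857, -0.263, 0.354], [-0.897, -0.424, -0.128, -0.551], [-0.002, 0.293, -0.956, 0.373], [0.0, 0.0, 0.0, 1.0]] (np.float64(347.2254327029099), 322.22973149548847, 239.0772052203631)
```

View pics/top0.png

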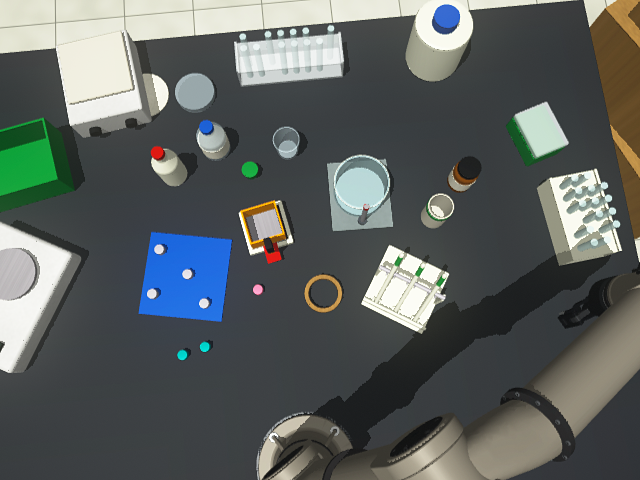

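View pics/side0.png

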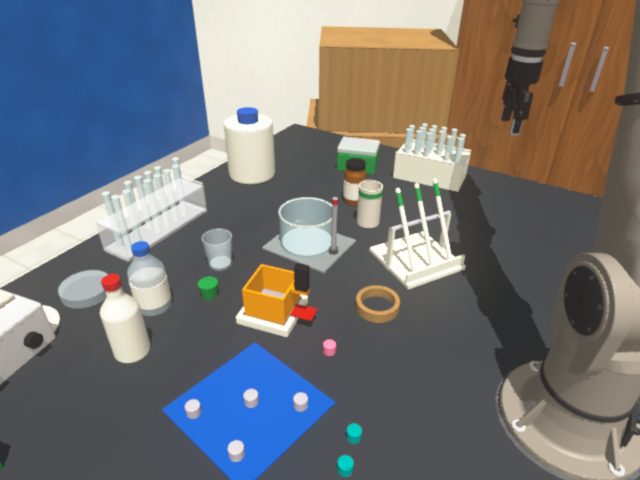

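The top view shows 4 slugs on the mat at about (159,249), (187,273), (152,294) and (204,303). It also shows 3 rods in the rack around (405,285), the cup at (265,225) with its tab at (272,253), the jar at (361,187), the post at (364,210) and the rod holder at (437,210).

```bash
python3 - <<'E'
from h import *
Z=np.load('top0.npz');p,d=Z['p'],Z['d'];C=cam('top');W=cloud(d,C)
hsv=cv2.cvtColor(p,cv2.COLOR_RGB2HSV)
def comps(m,amin=8):
    n,l,s,c=cv2.connectedComponentsWithStats(m.astype(np.uint8))
    return [(c[i].round(1),s[i,4],l==i) for i in range(1,n) if s[i,4]>=amin]
H,S,V=[hsv[...,i].astype(int) for i in range(3)]
blue=(H>105)&(H<125)&(S>180)&(V>120)
c=max(comps(blue),key=lambda t:t[1]); print('mat',c[0],c[1],ray(*c[0],0.003,C)[:3].round(3), 'depth z',np.nanmedian(W[c[2]][:,2]).round(4))
box=np.zeros_like(blue);box[230:325,135:235]=1
for q in comps(box&(S<80)&(V>120)): 
    w=W[q[2]]; t=w[w[:,2]>0.018]; print('slug',q[0],q[1],ray(*q[0],0.020,C)[:2].round(4),'cloud',np.nanmedian(t,0).round(4) if len(t) else None)
def reg(name,m,y0,y1,x0,x1,zlo=None,zhi=None):
    b=np.zeros_like(blue);b[y0:y1,x0:x1]=1; m=m&b
    w=W[m]
    if zlo is not None: w=w[(w[:,2]>zlo)&(w[:,2]<zhi)]
    if len(w)<3: print(name,'few');return
    r=cv2.minAreaRect((w[:,:2]*1000).astype(np.float32)); print(name,len(w),'mean',w.mean(0).round(4),'rect',np.round(r[0],1),np.round(r[1],1),round(r[2],1),'zmax',w[:,2].max().round(4), 'mid',(np.nanmin(w,0)/2+np.nanmax(w,0)/2).round(4))
al=np.ones_like(blue)
orange=(H>8)&(H<25)&(S>150)
reg('cup rim',al,190,260,235,295,0.078,0.092)
reg('cup orange',orange,190,260,235,295,0.078,0.092)
reg('handle',al,225,270,255,290,0.12,0.16)
reg('red tab',(S>150)&((H<6)|(H>174)),235,270,255,290)
reg('rest',al,190,265,230,300,0.012,0.03)
reg('jar',al,140,230,325,395,0.085,0.105)
reg('jarplate',al,140,240,320,400,0.004,0.03)
reg('post',al,195,225,350,380,0.13,0.17)
reg('rodcup',al,190,232,415,460,0.10,0.115)
reg('rackbase',al,235,340,355,455,0.005,0.02)
reg('amber',al,150,195,445,485,0.1,0.13)
reg('tape',al,270,315,300,345,0.015,0.03)
g=(H>45)&(H<80)&(S>100)
for q in comps(g&(np.mgrid[:480,:640][0]>235)&(np.mgrid[:480,:640][1]>380)&(np.mgrid[:480,:640][1]<455)): print('band',q[0],q[1],np.nanmedian(W[q[2]],0).round(4))
big=cv2.resize(np.hstack([p[190:345,230:460]]),None,fx=3.4,fy=3.4,interpolation=cv2.INTER_CUBIC); cv2.imwrite('pics/c1.png',big[:,:,::-1])
E
```

```text
mat [186.1 276.3] 6329 [0.458 0.25  0.003] depth z 0.0032
slug [158.6 249. ] 76 [0.5279 0.3092] cloud [0.5271 0.3081 0.0227]
slug [186.8 273.5] 76 [0.4617 0.2446] cloud [0.4609 0.2438 0.0234]
slug [151.5 293.3] 78 [0.4227 0.3306] cloud [0.4217 0.3291 0.0238]
slug [203.6 302.8] 79 [0.3879 0.2087] cloud [0.3873 0.2076 0.0237]
cup rim 283 mean [0.5544 0.0512 0.0846] rect [538.6  47.3] [119.2  83.9] 11.8 zmax 0.0918 mid [0.5412 0.0504 0.085 ]
cup orange 261 mean [0.5572 0.0506 0.0845] rect [539.  47.] [118.6  83.3] 11.7 zmax 0.0918 mid [0.5412 0.0504 0.085 ]
handle 94 mean [0.4926 0.0375 0.1365] rect [493.5  38. ] [26.  16.1] 12.0 zmax 0.1433 mid [0.4938 0.0377 0.132 ]
red tab 197 mean [0.4864 0.0353 0.0281] rect [489.8  37.6] [44.8 35.4] 11.6 zmax 0.1396 mid [0.4902 0.0368 0.0694]
rest 1418 mean [0.5469 0.0435 0.0236] rect [540.1  45.4] [144.  110.1] 10.9 zmax 0.03 mid [0.5425 0.0484 0.021 ]
jar 452 mean [ 0.6299 -0.1918  0.0949] rect [ 625.7 -189.7] [130.9 131.2] 34.5 zmax 0.1042 mid [ 0.6188 -0.1897  0.0947]
jarplate 3456 mean [ 0.6161 -0.1879  0.0111] rect [ 634.  -192.7] [198.8 255.8] 84.2 zmax 0.0298 mid [ 0.6345 -0.1929  0.0169]
post 36 mean [ 0.5499 -0.187   0.1502] rect [ 550.5 -187.5] [11.6 11.3] 30.6 zmax 0.16 mid [ 0.5513 -0.1868  0.1456]
rodcup 145 mean [ 0.546  -0.3623  0.1066] rect [ 546. -362.] [59.2 58.6] 81.2 zmax 0.1148 mid [ 0.5462 -0.362   0.1074]
rackbase 3527 mean [ 0.3766 -0.2704  0.0116] rect [ 381.1 -273.6] [241.5 252.3] 83.7 zmax 0.0199 mid [ 0.3811 -0.2729  0.0124]
amber 437 mean [ 0.6272 -0.438   0.1191] rect [ 629.  -439.6] [50.8 55.1] 39.9 zmax 0.127 mid [ 0.6297 -0.439   0.1136]
tape 447 mean [ 0.3817 -0.0742  0.0238] rect [382.  -73.9] [87.9 88.3] 84.4 zmax 0.0299 mid [ 0.3822 -0.0744  0.0232]
band [397.9 260.9] 40 [ 0.421  -0.2406  0.1675]
band [418.7 271.4] 38 [ 0.3942 -0.2826  0.1676]
band [439.8 281.3] 46 [ 0.3683 -0.3247  0.1678]
```

View pics/c1.png

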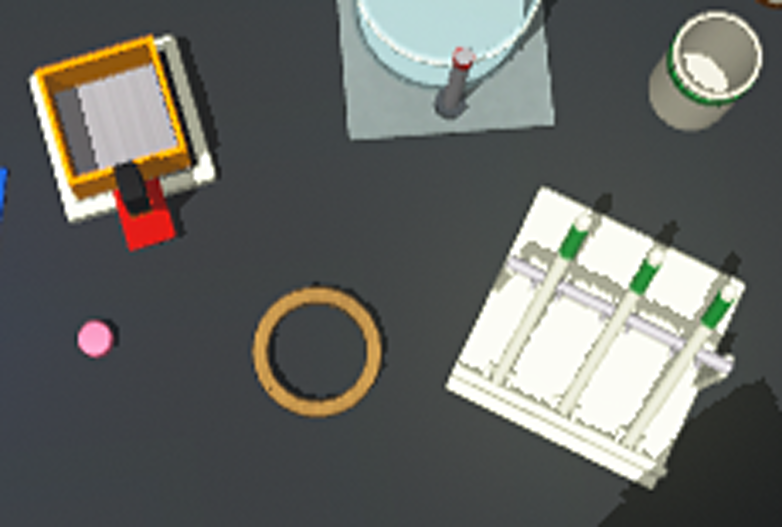

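```bash
python3 - <<'E'
from h import *
a=np.radians(11.8);cx=[np.cos(a),np.sin(a),0]
delta([0.287,-0.583,0.33]);delta([0.46,-0.20,0.33],[0,0,-1],cx);delta([0.46,0.24,0.30],[0,0,-1],cx)
E
```

```text
D [-9.95  0.01  0.03] [0. 0. 0.] clock 0.15
D [ -9.91 -26.69 -32.42] [-75.6  -0.    0.1] clock 0.15
D [ -6.86 -66.16 -51.87] [-75.6  -0.    0.1] clock 0.15
```

{"method": "servo_tool", "body": {"plan": [[-4,0,0,0,0,0,-1],[-8,-1,-3,-6,0,0,-0.5],[-10,-4,-7,-13,0,0,0],[-10,-7,-10,-20,0,0,0],[-10,-10,-14,-27,0,0,0],[-10,-14,-18,-34,0,0,0],[-10,-17,-22,-41,0,0,0],[-10,-20,-26,-48,0,0,0]]}}

```text
clock: 0.82
eef_pos: [0.4067, -0.3394, 0.3306]
tcp_rot: [-0.563, -0.429, 0.563, -0.428]
ft_force: [0.8, -0.7, 0.1]
width: 0.043
```

```bash
python3 - <<'E'
from h import *
a=np.radians(11.8);cx=[np.cos(a),np.sin(a),0]
st();delta([0.47,0.1,0.25],[0,0,-1],cx);delta([0.46,0.24,0.2],[0,0,-1],cx)
E
```

```text
{'clock': 0.817, 'joint_pos': [0.797, 0.127, -0.203, 1.67, 0.026, 1.348, 0.32], 'eef_pos': [0.407, -0.339, 0.331], 'ft_force': [0.757, -0.75, 0.064], 'width': 0.043}
[[-0.001, 0.964, -0.266], [0.001, -0.266, -0.964], [-1.0, -0.001, -0.001]]
D [  8.09  -5.59 -44.04] [-27.2  -0.1   0.1] clock 0.82
D [ 13.11 -10.28 -57.26] [-27.2  -0.1   0.1] clock 0.82
```

{"method": "servo_tool", "body": {"plan": [[0,-1,-4,-4,0,0,0],[0,-1,-8,-8,0,0,0],[0,-2,-12,-12,0,0,0],[0,-3,-16,-16,0,0,0],[0,-3.5,-20,-20,0,0,0],[2,-4,-24,-24,0,0,0],[4,-4.5,-28,-27.2,0,0,0],[6,-5,-32,-27.2,0,0,0]]}}

```text
clock: 1.48
eef_pos: [0.4422, -0.0248, 0.275]
tcp_rot: [0.446, 0.549, -0.446, 0.549]
ft_force: [0.2, 0.7, -0.4]
width: 0.0429
```

```bash
cat >> h.py <<'E'
a_=np.radians(11.8);CX=np.array([np.cos(a_),np.sin(a_),0]);CY=np.array([-np.sin(a_),np.cos(a_),0]);DN=[0,0,-1]
CUP=np.array([0.5542,0.0507,0])
def slugs(d_p=None):
    p,d,C=shot('top'); hsv=cv2.cvtColor(p,cv2.COLOR_RGB2HSV)
    S,V=hsv[...,1],hsv[...,2]; b=np.zeros(S.shape,bool); b[215:340,120:240]=1
    m=(b&(S<80)&(V>120)).astype(np.uint8); n,l,s,c=cv2.connectedComponentsWithStats(m)
    for i in range(1,n):
        if s[i,4]>20: print('slug',c[i].round(1),s[i,4],ray(*c[i],0.021,C)[:2].round(4))
def wslugs():
    p,d,C=shot('wrist'); W=cloud(d,C)
    m=((W[...,2]>0.017)&(W[...,2]<0.030)).astype(np.uint8); n,l,s,c=cv2.connectedComponentsWithStats(m)
    for i in range(1,n):
        if 150<s[i,4]<6000: print('w',c[i].round(0),s[i,4],ray(*c[i],0.023,C)[:2].round(4),p[l==i].mean(0).round(0))
E
python3 - <<'E'
from h import *
st();wslugs();slugs()
delta([0.461,0.2442,0.1],DN,CX);delta([0.461,0.2442,0.007],DN,CX)
E
```

```text
{'clock': 1.483, 'joint_pos': [0.488, -0.0, -0.525, 1.928, -0.0, 1.214, 0.17], 'eef_pos': [0.442, -0.025, 0.275], 'ft_force': [0.24, 0.653, -0.407], 'width': 0.043}
[[0.0, 0.979, 0.205], [0.0, 0.205, -0.979], [-1.0, 0.0, -0.0]]
w [635. 108.] 333 [0.7483 0.1407] [171. 170. 162.]
w [311. 100.] 405 [0.4091 0.0773] [248. 213. 231.]
w [402. 133.] 1890 [0.5117 0.0652] [247. 167. 155.]
w [446. 156.] 3966 [0.5657 0.0516] [238. 230. 223.]
w [556. 161.] 185 [0.6883 0.0713] [ 45. 118.  66.]
w [403. 195.] 534 [ 5.317e-01 -5.000e-04] [205. 205. 201.]
w [265. 231.] 1894 [ 0.3838 -0.0747] [222. 189. 130.]
w [563. 245.] 304 [ 0.7347 -0.0189] [220. 226. 229.]
w [595. 260.] 258 [ 0.7811 -0.0289] [168. 178. 185.]
w [437. 310.] 266 [ 0.6136 -0.1326] [246. 253. 253.]
slug [158.6 249. ] 76 [0.5276 0.3089]
slug [186.8 273.5] 77 [0.4615 0.2443]
slug [151.5 293.3] 78 [0.4225 0.3304]
slug [203.6 302.8] 79 [0.3877 0.2085]
D [ 17.37   7.73 -25.25] [ 0.6 -0.3  0.3] clock 1.58
D [ 26.67   7.78 -25.2 ] [ 0.6 -0.3  0.3] clock 1.58
```

{"method": "servo_tool", "body": {"plan": [[0,1,-4,0,0,0,0],[0,2,-8,0,0,0,0],[0,4,-12,0,0,0,0],[1,5,-16,0,0,0,0],[3,6,-20,0,0,0,0],[5,7,-23,0.6,0,0,0],[9,7.7,-25.2,0.6,-0.3,0.3,0],[12,7.7,-25.2,0.6,-0.3,0.3,0]]}}

```text
clock: 2.25
eef_pos: [0.4622, 0.2494, 0.1548]
tcp_rot: [0.447, 0.55, -0.442, 0.55]
ft_force: [0.0, -0.1, 0.3]
width: 0.0427
```

```bash
python3 - <<'E'
from h import *
st();wslugs()
delta([0.461,0.2442,0.007],DN,CX)
E
```

```text
{'clock': 2.25, 'joint_pos': [0.059, 0.319, -0.756, 1.911, 0.257, 1.002, -0.599], 'eef_pos': [0.462, 0.249, 0.155], 'ft_force': [0.011, -0.147, 0.286], 'width': 0.043}
[[0.006, 0.978, 0.21], [0.006, 0.21, -0.978], [-1.0, 0.007, -0.004]]
w [293. 117.] 815 [0.4241 0.3285] [251. 251. 253.]
w [ 91. 159.] 785 [0.2772 0.2658] [ 52. 246. 246.]
w [419. 175.] 742 [0.5283 0.3071] [249. 252. 255.]
w [106. 227.] 667 [0.2904 0.2135] [ 48. 245. 245.]
w [320. 234.] 647 [0.4624 0.2436] [248. 251. 255.]
w [596. 261.] 923 [0.696  0.2696] [243. 242. 233.]
w [226. 257.] 636 [0.3896 0.2082] [248. 252. 255.]
w [605. 374.] 897 [0.753  0.1663] [246. 244. 238.]
w [350. 398.] 1246 [0.5246 0.0897] [237. 206. 155.]
w [166. 473.] 231 [ 0.3603 -0.0397] [247. 227. 153.]
D [13.87  0.55  0.18] [ 0.3 -0.   0.6] clock 2.3
```

{"method": "servo_tool", "body": {"plan": [[4,0.6,0.1,0.3,0,0.6,0],[8,0.6,0.1,0.3,0,0.6,0],[11,0.6,0.1,0.3,0,0.6,0],[13,0.6,0.1,0.3,0,0.6,0],[13.9,0.6,0.1,0.3,0,0.6,0],[13.9,0.6,0.1,0.3,0,0.6,0.2],[13.9,0.6,0.1,0.3,0,0.6,1],[13.9,0.6,0.1,0.3,0,0.6,1]]}}

```text
clock: 2.97
eef_pos: [0.463, 0.2456, 0.0085]
tcp_rot: [0.448, 0.548, -0.445, 0.549]
ft_force: [0.5, 0.5, 0.2]
width: 0.0212
```

{"method": "servo_tool", "body": {"plan": [[0,0,0,0,0,0,1],[-2,0,0,0,0,0,1],[-5,0,0,0,0,0,1],[-9,0,0,0,0,0,1],[-12,0,0,0,0,0,1],[-14,0,0,0,0,0,1],[-14,0,0,0,0,0,1]]}}

```text
clock: 3.55
eef_pos: [0.4659, 0.2477, 0.1547]
tcp_rot: [0.451, 0.546, -0.441, 0.551]
ft_force: [0.0, 0.6, 0.5]
width: 0.0216
```

```bash
python3 - <<'E'
from h import *
st()
t=CUP+6*1e-3*CX+0.018*CY
for z in (0.16,0.078): delta([t[0],t[1],z],DN,CX)
E
```

```text
{'clock': 3.55, 'joint_pos': [0.067, 0.32, -0.76, 1.912, 0.266, 0.995, -0.607], 'eef_pos': [0.466, 0.248, 0.155], 'ft_force': [0.016, 0.639, 0.532], 'width': 0.022}
[[0.015, 0.979, 0.204], [0.006, 0.204, -0.979], [-1.0, 0.016, -0.003]]
D [-0.5   5.24 19.28] [-0.  -0.2 -0.9] clock 3.55
D [ 7.69  5.11 19.31] [-0.  -0.2 -0.9] clock 3.55
```

{"method": "servo_tool", "body": {"plan": [[-0.5,1,4,0,0,-0.9,1],[-0.5,2,8,0,0,-0.9,1],[-0.5,3,12,0,0,-0.9,1],[-0.5,4,16,0,0,-0.9,1],[-0.3,5.1,19.3,0,0,-0.9,1],[2,5.1,19.3,0,0,-0.9,1],[5,5.1,19.3,0,0,-0.9,1],[7,5.1,19.3,0,0,-0.9,1]]}}

```text
clock: 4.22
eef_pos: [0.5557, 0.0679, 0.0834]
tcp_rot: [0.447, 0.549, -0.446, 0.547]
ft_force: [0.0, 0.3, -0.5]
width: 0.0215
```

```bash
python3 - <<'E'
from h import *
t=CUP+6*1e-3*CX+0.018*CY
delta([t[0],t[1],0.078],DN,CX)
p,d,C=shot('wrist','w1.png')
slugs()
st()
E
```

```text
D [ 0.54  0.1  -0.14] [-0.2 -0.2  0. ] clock 4.22
slug [236.8 218.6] 50 [0.5841 0.1159]
slug [158.6 249. ] 76 [0.5276 0.3089]
slug [151.5 293.3] 78 [0.4225 0.3304]
slug [203.6 302.8] 79 [0.3877 0.2085]
{'clock': 4.317, 'joint_pos': [0.306, 0.463, -0.635, 1.889, 0.338, 0.905, -0.287], 'eef_pos': [0.553, 0.068, 0.082], 'ft_force': [-0.202, -0.179, -0.374], 'width': 0.021}
[[-0.008, 0.979, 0.203], [0.002, 0.203, -0.979], [-1.0, -0.007, -0.004]]
```

View pics/w1.png

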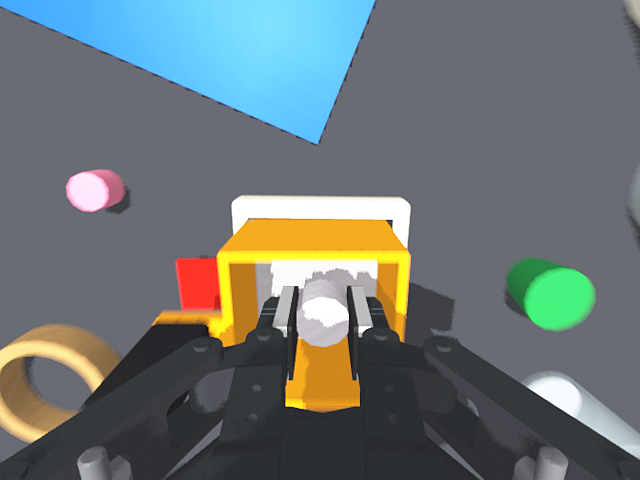

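The slug is held between the pads at (325,310), inside the cup mouth (columns 230–405). I'll release it here.

{"method": "servo_tool", "body": {"plan": [[0.5,0.1,0,0,0,0,1],[0.5,0.1,0,0,0,0,0.3],[0.5,0.1,0,0,0,0,0.3],[0.5,0.1,0,0,0,0,0.25],[-2,0,0,0,0,0,0.2],[-6,0,0,0,0,0,0],[-8,0,0,0,0,0,0]]}}

```text
clock: 4.9
eef_pos: [0.5557, 0.0692, 0.1662]
tcp_rot: [0.447, 0.55, -0.446, 0.547]
ft_force: [0.7, 0.1, 0.5]
width: 0.0428
```

```bash
python3 - <<'E'
from h import *
slugs()
st();delta([0.528,0.308,0.16],DN,CX);delta([0.528,0.308,0.007],DN,CX)
E
```

```text
slug [234.8 223.1] 182 [0.5734 0.1215]
slug [158.6 249. ] 75 [0.5278 0.3088]
slug [151.5 293.3] 78 [0.4225 0.3304]
slug [203.6 302.8] 79 [0.3877 0.2085]
{'clock': 4.95, 'joint_pos': [0.351, 0.358, -0.681, 1.81, 0.254, 1.057, -0.219], 'eef_pos': [0.558, 0.07, 0.17], 'ft_force': [0.627, 0.112, 2.115], 'width': 0.043}
[[0.005, 0.979, 0.204], [0.003, 0.204, -0.979], [-1.0, 0.005, -0.002]]
D [  1.02   1.91 -23.93] [-0.  -0.1 -0.3] clock 4.95
D [ 16.32   1.83 -23.9 ] [-0.  -0.1 -0.3] clock 4.95
```

{"method": "servo_tool", "body": {"plan": [[0,0.4,-4,0,0,0,0],[0,0.8,-8,0,0,0,0],[0,1.2,-12,0,0,0,0],[0,1.5,-16,0,0,0,0],[1,1.8,-20,0,0,0,0],[3,1.9,-23.9,0,0,-0.3,0],[6,1.9,-23.9,0,0,-0.3,0],[8,1.9,-23.9,0,0,-0.3,0]]}}

```text
clock: 5.62
eef_pos: [0.5264, 0.3122, 0.0896]
tcp_rot: [0.446, 0.551, -0.443, 0.549]
ft_force: [1.1, -2.5, -1.6]
width: 0.0429
```

```bash
python3 - <<'E'
from h import *
slugs();st();delta([0.528,0.308,0.007],DN,CX)
E
```

```text
slug [153.8 250.7] 3100 [0.5247 0.3205]
slug [215.8 290.9] 2079 [0.4132 0.1779]
slug [151.5 293.3] 78 [0.4225 0.3304]
slug [226.1 331.7] 432 [0.3152 0.1599]
{'clock': 5.667, 'joint_pos': [-0.091, 0.553, -0.682, 1.762, 0.406, 0.978, -0.724], 'eef_pos': [0.525, 0.308, 0.085], 'ft_force': [-0.629, -1.747, -2.55], 'width': 0.043}
[[-0.006, 0.978, 0.208], [-0.001, 0.208, -0.978], [-1.0, -0.006, -0.001]]
D [7.83 0.34 0.06] [ 0.2 -0.   0.4] clock 5.67
```

{"method": "servo_tool", "body": {"plan": [[4,0.3,0,0.2,0,0.3,0],[7,0.3,0,0.2,0,0.3,0],[7.8,0.3,0,0.2,0,0.3,0],[7.8,0.3,0,0.2,0,0.3,0.2],[7.8,0.3,0,0.2,0,0.3,1],[7.8,0.3,0,0.2,0,0.3,1],[7.8,0.3,0,0.2,0,0.3,1]]}}

```text
clock: 6.25
eef_pos: [0.5292, 0.3096, 0.0099]
tcp_rot: [0.447, 0.548, -0.445, 0.549]
ft_force: [-0.4, 0.8, -0.1]
width: 0.0215
```

{"method": "servo_tool", "body": {"plan": [[0,0,0,0,0,0,1],[-2,0,0,0,0,0,1],[-5,0,0,0,0,0,1],[-9,0,0,0,0,0,1],[-12,0,0,0,0,0,1],[-15,0,0,0,0,0,1],[-15,0,0,0,0,0,1],[-15,0,0,0,0,0,1]]}}

```text
clock: 6.92
eef_pos: [0.5302, 0.3103, 0.1632]
tcp_rot: [0.449, 0.547, -0.443, 0.55]
ft_force: [0.8, -0.8, -0.0]
width: 0.0212
```

```bash
python3 - <<'E'
from h import *
st()
t=CUP+6*1e-3*CX-0.018*CY
for z in (0.16,0.078): delta([t[0],t[1],z],DN,CX)
E
```

```text
{'clock': 6.917, 'joint_pos': [-0.057, 0.468, -0.723, 1.695, 0.343, 1.099, -0.677], 'eef_pos': [0.53, 0.31, 0.163], 'ft_force': [0.793, -0.778, -0.009], 'width': 0.021}
[[0.008, 0.979, 0.204], [0.005, 0.203, -0.979], [-1.0, 0.009, -0.003]]
D [ 0.21 -2.33 27.71] [-0.1 -0.2 -0.5] clock 6.92
D [ 8.41 -2.4  27.74] [-0.1 -0.2 -0.5] clock 6.92
```

{"method": "servo_tool", "body": {"plan": [[0,-0.4,4,0,0,0,1],[0,-0.8,8,0,0,0,1],[0,-1.2,12,0,0,0,1],[0,-1.6,16,0,0,0,1],[0,-2,20,0,0,0,1],[0,-2.4,24,0,0,0,1],[0,-2.4,27.7,0,0,-0.5,1],[1,-2.4,27.7,0,0,-0.5,1]]}}

```text
clock: 7.58
eef_pos: [0.5652, 0.0232, 0.152]
tcp_rot: [0.449, 0.544, -0.451, 0.547]
ft_force: [1.5, -0.6, -0.4]
width: 0.0213
```

```bash
python3 - <<'E'
from h import *
slugs();st()
t=CUP+6*1e-3*CX-0.018*CY
for z in (0.16,0.078): delta([t[0],t[1],z],DN,CX)
E
```

```text
slug [151.5 293.3] 78 [0.4225 0.3304]
slug [203.6 302.8] 79 [0.3877 0.2085]
{'clock': 7.633, 'joint_pos': [0.407, 0.386, -0.664, 1.822, 0.272, 1.03, -0.169], 'eef_pos': [0.563, 0.028, 0.149], 'ft_force': [-0.517, 0.326, -1.379], 'width': 0.021}
[[-0.004, 0.981, 0.194], [0.001, 0.194, -0.981], [-1.0, -0.004, -0.001]]
D [-1.08  0.24 -0.63] [-0.6 -0.1  0.2] clock 7.63
D [ 7.12  0.27 -0.62] [-0.6 -0.1  0.2] clock 7.63
```

{"method": "servo_tool", "body": {"plan": [[3,0.2,-0.4,-0.6,0,0,1],[6,0.2,-0.5,-0.6,0,0,1],[7,0.2,-0.5,-0.6,0,0,1],[7,0.2,-0.5,-0.6,0,0,0.3],[7,0.2,-0.5,-0.6,0,0,0.3],[6,0.2,-0.5,-0.6,0,0,0.25],[2,0.2,-0.5,-0.6,0,0,0],[-2,0.2,-0.5,-0.6,0,0,0]]}}

```text
clock: 8.3
eef_pos: [0.563, 0.0334, 0.1713]
tcp_rot: [0.445, 0.551, -0.447, 0.547]
ft_force: [0.7, -0.4, 0.2]
width: 0.0427
```

```bash
python3 - <<'E'
from h import *
slugs();st();delta([0.3885,0.2083,0.1],DN,CX)
E
```

```text
slug [151.5 293.3] 78 [0.4225 0.3304]
slug [203.6 302.8] 79 [0.3877 0.2085]
{'clock': 8.35, 'joint_pos': [0.413, 0.356, -0.683, 1.785, 0.254, 1.077, -0.152], 'eef_pos': [0.569, 0.035, 0.181], 'ft_force': [2.019, 1.662, 4.819], 'width': 0.043}
[[0.012, 0.979, 0.205], [0.001, 0.205, -0.979], [-1.0, 0.012, 0.001]]
D [  7.9  -14.24 -20.68] [ 0.   0.1 -0.7] clock 8.35
```

{"method": "servo_tool", "body": {"plan": [[0,-2,-3.5,0,0,0,0],[0,-4,-7,0,0,0,0],[0,-6.5,-10,0,0,0,0],[0,-9,-13.5,0,0,0,0],[1,-11.5,-17,0,0,0,0],[3,-14.2,-20.7,0,0,-0.7,0],[6,-14.2,-20.7,0,0,-0.7,0],[8,-14.2,-20.7,0,0,-0.7,0]]}}

```text
clock: 9.02
eef_pos: [0.3869, 0.2118, 0.1]
tcp_rot: [0.444, 0.549, -0.443, 0.552]
ft_force: [0.5, -1.3, -0.3]
width: 0.0427
```

```bash
python3 - <<'E'
from h import *
wslugs();st();delta([0.3885,0.2083,0.007],DN,CX)
E
```

```text
w [426.  74.] 1482 [0.4231 0.3281] [253. 253. 254.]
w [161. 128.] 1259 [0.2765 0.2654] [ 61. 252. 251.]
w [175. 215.] 1011 [0.2895 0.2134] [ 40. 251. 251.]
w [323. 253.] 959 [0.3888 0.2081] [251. 252. 254.]
w [314. 404.] 389 [0.4083 0.0862] [251. 214. 233.]
w [450. 427.] 451 [0.5184 0.0867] [236. 189. 112.]
{'clock': 9.067, 'joint_pos': [0.132, 0.263, -0.817, 2.143, 0.26, 0.837, -0.632], 'eef_pos': [0.386, 0.209, 0.097], 'ft_force': [-2.382, -0.765, -1.895], 'width': 0.042}
[[-0.002, 0.978, 0.21], [-0.003, 0.21, -0.978], [-1.0, -0.003, 0.003]]
D [8.99 0.27 0.11] [0.3 0.1 0.2] clock 9.07
```

{"method": "servo_tool", "body": {"plan": [[4,0.3,0.1,0.3,0,0,0],[7.5,0.3,0.1,0.3,0,0,0],[9,0.3,0.1,0.3,0,0,0],[9,0.3,0.1,0.3,0,0,0.2],[9,0.3,0.1,0.3,0,0,1],[9,0.3,0.1,0.3,0,0,1],[9,0.3,0.1,0.3,0,0,1]]}}

```text
clock: 9.65
eef_pos: [0.3908, 0.2093, 0.009]
tcp_rot: [0.446, 0.548, -0.446, 0.55]
ft_force: [-0.2, 0.2, -0.1]
width: 0.0214
```

{"method": "servo_tool", "body": {"plan": [[0,0,0,0,0,0,1],[-2,0,0,0,0,0,1],[-5,0,0,0,0,0,1],[-9,0,0,0,0,0,1],[-13,0,0,0,0,0,1],[-16,0,0,0,0,0,1],[-16.5,0,0,0,0,0,1],[-16.5,0,0,0,0,0,1]]}}

```text
clock: 10.32
eef_pos: [0.3925, 0.2104, 0.1771]
tcp_rot: [0.448, 0.546, -0.444, 0.551]
ft_force: [0.1, -0.0, -0.4]
width: 0.0214
```

```bash
python3 - <<'E'
from h import *
st();slugs()
t=CUP-4*1e-3*CX+0.008*CY
for z in (0.18,0.08): delta([t[0],t[1],z],DN,CX)
E
```

```text
{'clock': 10.317, 'joint_pos': [0.224, 0.136, -0.873, 2.055, 0.131, 0.996, -0.51], 'eef_pos': [0.392, 0.21, 0.177], 'ft_force': [0.09, -0.016, -0.409], 'width': 0.021}
[[0.009, 0.979, 0.203], [-0.0, 0.203, -0.979], [-1.0, 0.009, 0.002]]
slug [153.6 298. ] 4188 [0.4109 0.326 ]
D [-0.38 12.33 18.06] [-0.1  0.2 -0.3] clock 10.37
D [ 9.62 12.29 18.04] [-0.1  0.2 -0.3] clock 10.37
```

{"method": "servo_tool", "body": {"plan": [[-0.4,2,3,0,0,0,1],[-0.4,4,6,0,0,0,1],[-0.4,6.5,9,0,0,0,1],[-0.4,9,12.5,0,0,0,1],[-0.4,11,16,0,0,0,1],[-0.4,12.3,18,0,0,-0.3,1],[2,12.3,18,0,0,-0.3,1],[5,12.3,18,0,0,-0.3,1]]}}

```text
clock: 11.03
eef_pos: [0.5504, 0.0565, 0.1252]
tcp_rot: [0.447, 0.546, -0.448, 0.549]
ft_force: [-0.1, 0.2, 0.0]
width: 0.0213
```

```bash
python3 - <<'E'
from h import *
slugs();st()
t=CUP-4*1e-3*CX+0.008*CY
delta([t[0],t[1],0.08],DN,CX)
E
```

```text
slug [237.3 218.1] 35 [0.5852 0.1145]
slug [151.5 293.3] 78 [0.4225 0.3304]
{'clock': 11.083, 'joint_pos': [0.375, 0.409, -0.692, 1.881, 0.311, 0.974, -0.254], 'eef_pos': [0.544, 0.056, 0.118], 'ft_force': [-2.354, -0.862, -4.253], 'width': 0.022}
[[-0.012, 0.979, 0.202], [-0.003, 0.202, -0.979], [-1.0, -0.012, 0.001]]
D [ 3.81  0.51 -0.05] [-0.2  0.   0.7] clock 11.08
```

{"method": "servo_tool", "body": {"plan": [[2,0.4,-0.1,0,0,0.7,1],[3.8,0.5,-0.1,0,0,0.7,1],[3.8,0.5,-0.1,0,0,0.7,1],[3.8,0.5,-0.1,0,0,0.7,0.3],[3.8,0.5,-0.1,0,0,0.7,0.3],[3,0.5,-0.1,0,0,0.7,0.25],[-1,0.5,-0.1,0,0,0.7,0],[-5,0.5,-0.1,0,0,0.7,0]]}}

```text
clock: 11.75
eef_pos: [0.548, 0.0584, 0.1692]
tcp_rot: [0.446, 0.549, -0.447, 0.548]
ft_force: [1.0, -0.4, -0.4]
width: 0.0425
```

```bash
python3 - <<'E'
from h import *
slugs();st();delta([0.4232,0.3295,0.1],DN,CX)
E
```

```text
slug [236.2 220.6] 90 [0.5793 0.1177]
slug [151.5 293.3] 78 [0.4225 0.3304]
{'clock': 11.8, 'joint_pos': [0.403, 0.341, -0.723, 1.818, 0.26, 1.064, -0.212], 'eef_pos': [0.554, 0.06, 0.179], 'ft_force': [2.746, 1.265, 5.086], 'width': 0.043}
[[0.014, 0.979, 0.202], [0.0, 0.202, -0.979], [-1.0, 0.014, 0.003]]
D [  7.7   -7.51 -29.04] [-0.1  0.1 -0.8] clock 11.8
```

{"method": "servo_tool", "body": {"plan": [[0,-1,-4,0,0,0,0],[0,-2,-8,0,0,0,0],[0,-3,-12,0,0,0,0],[0,-4,-16,0,0,0,0],[0,-5,-20,0,0,0,0],[2,-6,-24,0,0,0,0],[4,-7,-27.5,0,0,-0.8,0],[7,-7.5,-29,0,0,-0.8,0]]}}

```text
clock: 12.47
eef_pos: [0.423, 0.3361, 0.1109]
tcp_rot: [0.448, 0.548, -0.442, 0.55]
ft_force: [0.3, 0.3, 0.4]
width: 0.0428
```

```bash
python3 - <<'E'
from h import *
wslugs();st();delta([0.4232,0.3295,0.007],DN,CX)
E
```

```text
w [543.  11.] 483 [0.5204 0.5016] [208. 206. 205.]
w [320. 252.] 876 [0.4238 0.3296] [249. 252. 255.]
w [105. 292.] 800 [0.2771 0.2676] [ 59. 245. 245.]
w [119. 355.] 631 [0.2896 0.2162] [ 57. 248. 247.]
w [627. 393.] 732 [0.6912 0.2629] [245. 244. 238.]
{'clock': 12.517, 'joint_pos': [-0.107, 0.431, -0.802, 1.926, 0.376, 0.943, -0.877], 'eef_pos': [0.417, 0.335, 0.104], 'ft_force': [-2.576, 1.875, -3.209], 'width': 0.043}
[[-0.004, 0.977, 0.211], [0.001, 0.211, -0.977], [-1.0, -0.004, -0.001]]
D [9.68 0.52 0.68] [ 0.4 -0.1  0.2] clock 12.52
```

{"method": "servo_tool", "body": {"plan": [[4,0.5,0.6,0.4,0,0,0],[7.5,0.5,0.6,0.4,0,0,0],[9.6,0.5,0.6,0.4,0,0,0],[9.7,0.5,0.6,0.4,0,0,0.2],[9.7,0.5,0.6,0.4,0,0,1],[9.7,0.5,0.6,0.4,0,0,1],[9.7,0.5,0.6,0.4,0,0,1]]}}

```text
clock: 13.1
eef_pos: [0.4244, 0.3315, 0.0093]
tcp_rot: [0.447, 0.549, -0.445, 0.548]
ft_force: [0.2, 0.7, -0.2]
width: 0.0216
```

{"method": "servo_tool", "body": {"plan": [[0,0,0,0,0,0,1],[-2,0,0,0,0,0,1],[-5,0,0,0,0,0,1],[-9,0,0,0,0,0,1],[-13,0,0,0,0,0,1],[-16,0,0,0,0,0,1],[-16.5,0,0,0,0,0,1],[-16.5,0,0,0,0,0,1]]}}

```text
clock: 13.77
eef_pos: [0.4261, 0.3325, 0.178]
tcp_rot: [0.449, 0.548, -0.443, 0.549]
ft_force: [-0.6, -0.8, -1.2]
width: 0.0217
```

```bash
python3 - <<'E'
from h import *
st()
t=CUP+8*1e-3*CX-0.008*CY
for z in (0.18,0.085): delta([t[0],t[1],z],DN,CX)
E
```

```text
{'clock': 13.767, 'joint_pos': [-0.043, 0.341, -0.849, 1.851, 0.291, 1.069, -0.799], 'eef_pos': [0.426, 0.333, 0.178], 'ft_force': [-0.625, -0.85, -1.241], 'width': 0.022}
[[0.006, 0.979, 0.203], [0.006, 0.203, -0.979], [-1.0, 0.007, -0.005]]
D [-0.3   7.61 30.99] [-0.1 -0.3 -0.4] clock 13.77
D [ 9.2   7.54 31.04] [-0.1 -0.3 -0.4] clock 13.77
```

{"method": "servo_tool", "body": {"plan": [[0,1,4,0,0,0,1],[0,2,8,0,0,0,1],[0,3,12,0,0,0,1],[0,4,16,0,0,0,1],[0,5,20,0,0,0,1],[0,6,24,0,0,0,1],[0,7,28,0,0,-0.4,1],[0,7.6,31,0,0,-0.4,1]]}}

```text
clock: 14.43
eef_pos: [0.5641, 0.0397, 0.1755]
tcp_rot: [0.448, 0.549, -0.447, 0.546]
ft_force: [0.1, -0.1, 0.1]
width: 0.0214
```

```bash
python3 - <<'E'
from h import *
slugs();st()
t=CUP+8*1e-3*CX-0.008*CY
delta([t[0],t[1],0.085],DN,CX)
E
```

```text
{'clock': 14.483, 'joint_pos': [0.439, 0.372, -0.716, 1.788, 0.274, 1.085, -0.18], 'eef_pos': [0.566, 0.032, 0.175], 'ft_force': [2.285, -5.044, 0.074], 'width': 0.022}
[[-0.002, 0.982, 0.191], [-0.001, 0.191, -0.982], [-1.0, -0.002, 0.001]]
D [ 8.99 -0.01 -1.24] [-0.8  0.   0.1] clock 14.48
```

{"method": "servo_tool", "body": {"plan": [[3,0,-1.2,-0.8,0,0,1],[6,0,-1.2,-0.8,0,0,1],[9,0,-1.2,-0.8,0,0,1],[9,0,-1.2,-0.8,0,0,1],[9,0,-1.2,-0.8,0,0,0.3],[9,0,-1.2,-0.8,0,0,0.3],[8,0,-1.2,-0.8,0,0,0.25],[4,0,-1.2,-0.8,0,0,0]]}}

```text
clock: 15.15
eef_pos: [0.5606, 0.0434, 0.1326]
tcp_rot: [0.443, 0.551, -0.448, 0.547]
ft_force: [1.4, -0.8, 0.5]
width: 0.0419
```

{"method": "servo_tool", "body": {"plan": [[-3,0,0,0,0,0,0],[-6,0,0,0,0,0,0],[-8,-3,0,0,0,0,0],[-8,-6,0,0,0,0,0],[-8,-6,0,0,0,0,0],[-8,-6,0,0,0,0,0]]}}

```text
clock: 15.65
eef_pos: [0.5027, 0.0311, 0.2158]
tcp_rot: [0.443, 0.55, -0.448, 0.548]
ft_force: [1.4, -1.0, -1.0]
width: 0.0429
```

```bash
python3 - <<'E'
from h import *
slugs();st()
p,d,C=shot('wrist','w2.png')
pt,dt,Ct=shot('top'); cv2.imwrite('pics/t2.png',cv2.resize(pt[170:330,120:320],None,fx=3,fy=3)[:,:,::-1])
Wt=cloud(dt,Ct)
W=cloud(d,C); b=(W[...,2]>0.12)&(W[...,2]<0.16)&(np.hypot(W[...,0]-0.4935,W[...,1]-0.038)<0.05)
w=W[b]; print('handle',len(w),cv2.minAreaRect((w[:,:2]*1000).astype(np.float32)) if len(w)>5 else 0, np.median(w[:,2]) if len(w) else 0)
E
```

```text
slug [234.9 222.5] 164 [0.5749 0.1212]
{'clock': 15.7, 'joint_pos': [0.523, 0.213, -0.764, 1.877, 0.164, 1.121, -0.095], 'eef_pos': [0.504, 0.031, 0.215], 'ft_force': [0.551, -0.298, 0.407], 'width': 0.043}
[[-0.006, 0.979, 0.205], [-0.003, 0.205, -0.979], [-1.0, -0.006, 0.001]]
handle 1105 ((495.4864501953125, 36.40317916870117), (26.022884368896484, 16.436840057373047), 13.108865737915039) 0.13793535258950107
```

View pics/w2.png

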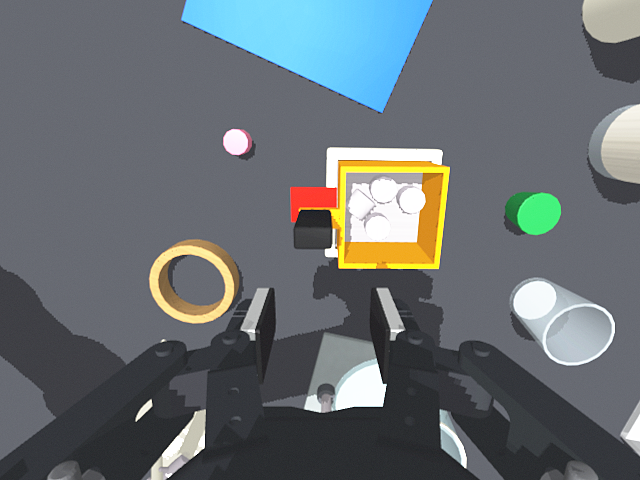

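All 4 slugs are in the cup (around pixels 360–410, 190–228). The handle top is at (314,228). Next I'll turn 90° and grasp the handle.

```bash
python3 - <<'E'
from h import *
st();delta([0.4945,0.0370,0.19],DN,-CY)
A=R.from_quat(bot.sense()['tcp_rot']).as_matrix();B=np.stack([DN,-CY,np.cross(DN,-CY)],1);print(R.from_matrix(A.T@B).as_rotvec(degrees=True).round(1))
Z=np.load('top0.npz');p,d=Z['p'],Z['d'];C=cam('top')
# plate yaw by colour near bench
hsv=cv2.cvtColor(p,cv2.COLOR_RGB2HSV);W=cloud(d,C)
m=(W[...,2]>0.004)&(W[...,2]<0.016);m[:150]=0;m[235:]=0;m[:,:322]=0;m[:,398:]=0
w=W[m];print(len(w),cv2.minAreaRect((w[:,:2]*1000).astype(np.float32)))
m=(W[...,2]>0.085)&(W[...,2]<0.105);m[:140]=0;m[230:]=0;m[:,:325]=0;m[:,395:]=0
w=W[m];print(cv2.minEnclosingCircle((w[:,:2]*1000).astype(np.float32)),cv2.fitEllipse((w[:,:2]*1000).astype(np.float32)))
E
```

```text
{'clock': 15.8, 'joint_pos': [0.522, 0.216, -0.764, 1.876, 0.164, 1.121, -0.095], 'eef_pos': [0.504, 0.032, 0.214], 'ft_force': [-0.309, -0.147, -0.396], 'width': 0.043}
[[-0.008, 0.979, 0.206], [-0.001, 0.206, -0.979], [-1.0, -0.008, -0.0]]
D [ 2.44 -0.79 -0.72] [-89.9  -0.4   0.3] clock 15.8
[90.1  0.3  0.4]
2783 ((627.0741577148438, -190.91810607910156), (186.35255432128906, 216.55714416503906), 84.28441619873047)
((619.099365234375, -189.7713165283203), 73.21029663085938) ((623.9630737304688, -189.3057861328125), (125.04203033447266, 129.3769989013672), 86.8493881225586)
```

{"method": "servo_tool", "body": {"plan": [[0,-0.2,-0.2,7,0,0,0],[0,-0.4,-0.4,14,0,0,0],[0,-0.6,-0.6,21,0,0,0],[0,-0.8,-0.7,28,0,0,0],[0,-0.8,-0.7,35,0,0,0],[0,-0.8,-0.7,42,0,0,0],[0,-0.8,-0.7,49,0,0,0],[0,-0.8,-0.7,56,0,0,0]]}}

```text
clock: 16.47
eef_pos: [0.4955, 0.0375, 0.2144]
tcp_rot: [-0.649, -0.275, 0.654, -0.273]
ft_force: [0.2, -0.3, 0.2]
width: 0.0429
```

{"method": "servo_tool", "body": {"plan": [[0,0,0,7,0,0,0],[0,0,0,14,0,0,0],[0,0,0,21,0,0,0],[0,0,0,28,0,0,0],[0,0,0,33,0,0,0],[0,0,0,33,0,0,0]]}}

```text
clock: 16.97
eef_pos: [0.4964, 0.0381, 0.2144]
tcp_rot: [-0.7, -0.078, 0.705, -0.077]
ft_force: [0.1, -0.1, -0.0]
width: 0.0424
```

```bash
python3 - <<'E'
from h import *
p,d,C=shot('wrist');st()
W=cloud(d,C); b=(W[...,2]>0.125)&(W[...,2]<0.16)&(np.hypot(W[...,0]-0.4935,W[...,1]-0.038)<0.03)
w=W[b]; print('handle',len(w),cv2.minAreaRect((w[:,:2]*1000).astype(np.float32)) if len(w)>5 else 0, np.median(w[:,2]) if len(w) else 0)
# jar rim & post from wrist
for n,lo,hi,c0,r in(('jar',0.09,0.102,(0.6245,-0.1895),0.08),('post',0.146,0.162,(0.5505,-0.187),0.02)):
    b=(W[...,2]>lo)&(W[...,2]<hi)&(np.hypot(W[...,0]-c0[0],W[...,1]-c0[1])<r); w=W[b]
    if len(w)>10: print(n,len(w),cv2.minEnclosingCircle((w[:,:2]*1000).astype(np.float32)),w.mean(0),cv2.fitEllipse((w[:,:2]*1000).astype(np.float32)))
delta([0.4945,0.0370,0.099],DN,-CY)
E
```

```text
{'clock': 17.017, 'joint_pos': [0.354, 0.176, -0.575, 1.895, 0.104, 1.108, -1.611], 'eef_pos': [0.496, 0.038, 0.214], 'ft_force': [0.417, -0.516, -0.521], 'width': 0.043}
[[-0.008, 0.22, -0.975], [0.001, -0.975, -0.22], [-1.0, -0.002, 0.007]]
handle 957 ((495.6668395996094, 36.05216598510742), (25.444673538208008, 15.818268775939941), 12.224170684814453) 0.13811944798593817
jar 2217 ((608.7968139648438, -166.31277465820312), 66.07988739013672) [ 0.60480471 -0.14646344  0.09527843] ((612.4235229492188, -168.65638732910156), (72.66630554199219, 116.06354522705078), 117.19926452636719)
D [11.54  0.09  0.11] [0.9 0.4 0.1] clock 17.02
```

{"method": "servo_tool", "body": {"plan": [[3,0.1,0.1,0.9,0.4,0,0],[6,0.1,0.1,0.9,0.4,0,0],[9,0.1,0.1,0.9,0.4,0,0],[11,0.1,0.1,0.9,0.4,0,0],[11.5,0.1,0.1,0.9,0.4,0,0.2],[11.5,0.1,0.1,0.9,0.4,0,0.5],[11.5,0.1,0.1,0.9,0.4,0,1],[11.5,0.1,0.1,0.9,0.4,0,1]]}}

```text
clock: 17.68
eef_pos: [0.4956, 0.0371, 0.1005]
tcp_rot: [0.704, 0.074, -0.703, 0.072]
ft_force: [0.0, 0.2, -2.1]
width: 0.0153
```

{"method": "servo_tool", "body": {"plan": [[0,0,0,0,0,0,1],[0,0,0,0,0,0,1],[0,0,0,0,0,0,1],[-1,0,0,0,0,0,1],[-2,0,0,0,0,0,1],[-3,0,0,0,0,0,1],[-3,0,0,0,0,0,1]]}}

```text
clock: 18.27
eef_pos: [0.4977, 0.0374, 0.1334]
tcp_rot: [0.706, 0.074, -0.701, 0.072]
ft_force: [1.1, 0.6, -1.3]
width: 0.0153
```

```bash
python3 - <<'E'
from h import *
p,d,C=shot('side','s3.png');st()
W=cloud(d,C)
m=cv2.cvtColor(p,cv2.COLOR_RGB2HSV); o=(m[...,0]>8)&(m[...,0]<25)&(m[...,1]>150)&(np.abs(W[...,0]-0.555)<0.07)&(np.abs(W[...,1]-0.05)<0.07)
w=W[o];print(len(w),np.nanmin(w[:,2]),np.nanmax(w[:,2]))
cv2.imwrite('pics/s3c.png',cv2.resize(p[200:380,200:380],None,fx=3,fy=3)[:,:,::-1])
E
```

```text
{'clock': 18.317, 'joint_pos': [0.327, 0.268, -0.562, 1.994, 0.177, 0.922, -1.689], 'eef_pos': [0.497, 0.037, 0.132], 'ft_force': [-0.116, -0.038, -2.773], 'width': 0.015}
[[0.005, 0.205, -0.979], [0.002, -0.979, -0.205], [-1.0, -0.001, -0.005]]
2454 0.0179198545833551 0.18530713316359604
```

View pics/s3c.png

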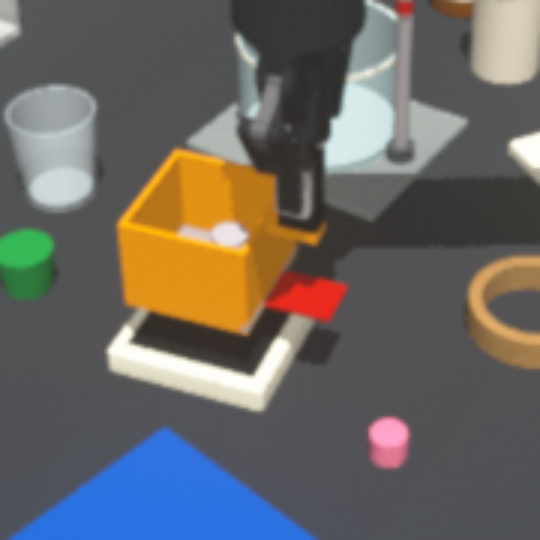

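The cup is up and level with the flap shut. Next I'll refine the post and jar positions using the red tip in both views.

```bash
python3 - <<'E'
from h import *
pts=[]
for n,(y0,y1,x0,x1) in (('top',(198,215,355,375)),('side',(190,215,325,345))):
    p,d,C=shot(n);W=cloud(d,C)
    h=cv2.cvtColor(p,cv2.COLOR_RGB2HSV); m=((h[...,0]<8)|(h[...,0]>172))&(h[...,1]>100)
    k=np.zeros_like(m);k[y0:y1,x0:x1]=1;m&=k; v,u=np.nonzero(m)
    w=W[m]; print(n,m.sum(),u.mean(),v.mean(),np.nanmean(w,0),'z>.148',np.nanmean(w[w[:,2]>0.148],0),np.nanmax(w[:,2]), ray(u.mean(),v.min()+2,0.154,C))
    m=(W[...,2]>0.090)&(W[...,2]<0.1)&(np.abs(np.hypot(W[...,0]-0.6245,W[...,1]+0.1895)-0.063)<0.01)
    w=W[m]; A=np.c_[2*w[:,:2],np.ones(len(w))]; s=np.linalg.lstsq(A,(w[:,:2]**2).sum(1),rcond=None)[0]; print('jar fit',len(w),s[:2],np.sqrt(s[2]+s[0]**2+s[1]**2))
st()
a=np.radians(-1.8);dx=np.array([np.cos(a),np.sin(a),0]);dy=np.array([-np.sin(a),np.cos(a),0])
delta([0.5505,-0.187,0.275],DN,-dy)
E
```

```text
top 11 365.1818181818182 207.9090909090909 [ 0.5519661  -0.18703221  0.13788265] z>.148 [ 0.54853784 -0.18577793  0.15220877] 0.1570395002395244 [ 0.55238508 -0.1859397   0.154     ]
jar fit 346 [ 0.62520839 -0.18941878] 0.06317654662065439
side 29 334.58620689655174 201.93103448275863 [ 0.55579294 -0.1915554   0.14041312] z>.148 [ 0.55057172 -0.1838062   0.14938464] 0.15118984722024253 [ 0.54430183 -0.17063859  0.154     ]
jar fit 115 [ 0.62495928 -0.18731   ] 0.06335636283331725
{'clock': 18.417, 'joint_pos': [0.327, 0.269, -0.562, 1.996, 0.177, 0.922, -1.689], 'eef_pos': [0.496, 0.037, 0.131], 'ft_force': [0.457, -0.997, -2.906], 'width': 0.016}
[[0.002, 0.205, -0.979], [0.002, -0.979, -0.205], [-1.0, -0.002, -0.002]]
D [-14.45  23.02  -0.8 ] [13.7 -0.1  0.1] clock 18.42
```

{"method": "servo_tool", "body": {"plan": [[-1.5,0,0,0,0,0,1],[-4,0,0,0,0,0,1],[-7,0,0,2,0,0,1],[-10,0.5,0,4,0,0,1],[-12.5,2,0,6,0,0,1],[-14,4,-0.2,8,0,0,1],[-14.4,7,-0.3,10,0,0,1],[-14.4,10,-0.4,12,0,0,1]]}}

```text
clock: 19.08
eef_pos: [0.5208, -0.0607, 0.2763]
tcp_rot: [0.709, -0.0, -0.705, -0.001]
ft_force: [1.2, 0.2, -3.8]
width: 0.0152
```

{"method": "servo_tool", "body": {"plan": [[0,2.5,0,1,0,0,1],[0,5,0,1,0,0,1],[0,7,0,1,0,0,1],[0,9,0,1,0,0,1],[0,10.5,0,1,0,0,1],[0,11,0,1,0,0,1],[0,11,0,1,0,0,1]]}}

```text
clock: 19.67
eef_pos: [0.5198, -0.1722, 0.2753]
tcp_rot: [0.708, -0.007, -0.706, -0.008]
ft_force: [0.7, -0.0, -3.3]
width: 0.0148
```

```bash
python3 - <<'E'
from h import *
p,d,C=shot('side','s4.png');st()
cv2.imwrite('pics/s4c.png',cv2.resize(p[100:280,200:420],None,fx=2.5,fy=2.5)[:,:,::-1])
a=np.radians(-1.5);dx=np.array([np.cos(a),np.sin(a),0]);dy=np.array([-np.sin(a),np.cos(a),0])
delta([0.551,-0.187,0.236],DN,-dy)
delta([0.551,-0.187,0.196],DN,-dy)
E
```

```text
{'clock': 19.717, 'joint_pos': [0.588, 0.199, -0.405, 1.716, 0.079, 1.241, -1.426], 'eef_pos': [0.52, -0.17, 0.275], 'ft_force': [0.159, 0.739, -3.132], 'width': 0.015}
[[0.003, -0.02, -1.0], [0.003, -1.0, 0.02], [-1.0, -0.003, -0.003]]
D [ 3.95  1.62 -3.1 ] [ 0.4 -0.2  0.2] clock 19.72
D [ 7.95  1.63 -3.08] [ 0.4 -0.2  0.2] clock 19.72
```

View pics/s4c.png

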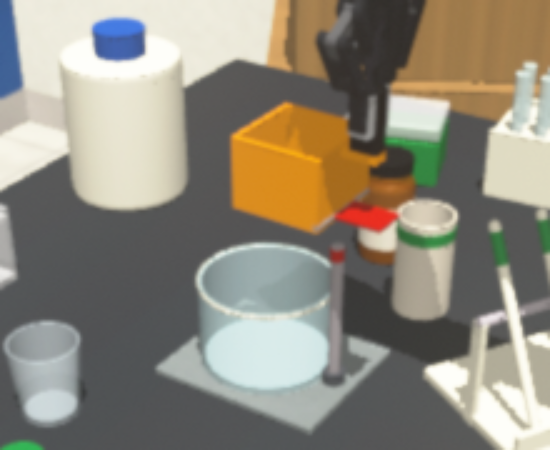

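The cup is level above the jar and post. I'll align over the post, then lower.

{"method": "servo_tool", "body": {"plan": [[0,0.8,-1.5,0.4,0,0,1],[0,1.6,-3,0.4,-0.2,0.2,1],[0,1.6,-3.1,0.4,-0.2,0.2,1],[1,1.6,-3.1,0.4,-0.2,0.2,1],[2,1.6,-3.1,0.4,-0.2,0.2,1],[3,1.6,-3.1,0.4,-0.2,0.2,1],[3.5,1.6,-3.1,0.4,-0.2,0.2,1],[3.5,1.6,-3.1,0.4,-0.2,0.2,1]]}}

```text
clock: 20.38
eef_pos: [0.5492, -0.1861, 0.2382]
tcp_rot: [-0.705, 0.009, 0.709, 0.009]
ft_force: [0.0, -0.6, -2.7]
width: 0.0152
```

```bash
python3 - <<'E'
from h import *
p,d,C=shot('side');st()
a=np.radians(-1.5);dy=np.array([-np.sin(a),np.cos(a),0])
cv2.imwrite('pics/s5c.png',cv2.resize(p[120:280,240:400],None,fx=3,fy=3)[:,:,::-1])
delta([0.551,-0.187,0.196],DN,-dy)
E
```

```text
{'clock': 20.433, 'joint_pos': [0.573, 0.289, -0.395, 1.686, 0.119, 1.193, -1.449], 'eef_pos': [0.55, -0.186, 0.239], 'ft_force': [0.035, 0.028, -3.559], 'width': 0.015}
[[-0.003, -0.027, -1.0], [-0.0, -1.0, 0.027], [-1.0, 0.0, 0.003]]
D [ 4.34  0.05 -0.12] [-0.   0.1 -0. ] clock 20.43
```

View pics/s5c.png

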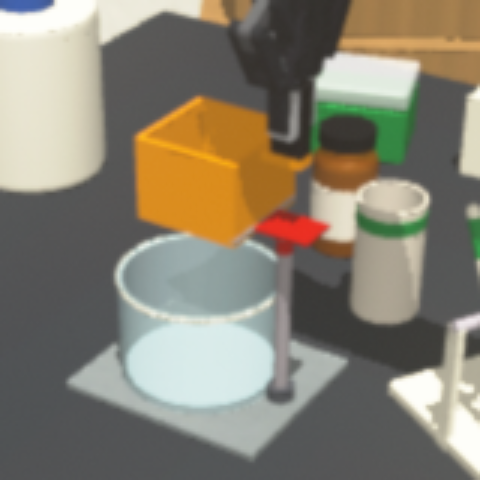

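The post tip sits under the middle of the tab (crop (285,240)). I'll press straight down.

{"method": "servo_tool", "body": {"plan": [[0.5,0,-0.1,0,0,0,1],[1,0,-0.1,0,0,0,1],[1.6,0,-0.1,0,0,0,1],[2.2,0,-0.1,0,0,0,1],[2.8,0,-0.1,0,0,0,1],[3.4,0,-0.1,0,0,0,1],[4,0,-0.1,0,0,0,1],[4.1,0,-0.1,0,0,0,1]]}}

```text
clock: 21.1
eef_pos: [0.5538, -0.1865, 0.1984]
tcp_rot: [0.709, -0.01, -0.705, -0.009]
ft_force: [6.1, -0.2, -2.0]
width: 0.0151
```

{"method": "servo_tool", "body": {"plan": [[0,0,0,0,0,0,1],[0,0,0,0,0,0,1],[0,0,0,0,0,0,1],[0,0,0,0,0,0,1],[0,0,0,0,0,0,1],[0,0,0,0,0,0,1]]}}

```text
clock: 21.6
eef_pos: [0.5562, -0.1864, 0.1988]
tcp_rot: [0.711, -0.009, -0.703, -0.009]
ft_force: [6.0, 0.5, -0.8]
width: 0.0154
```

```bash
python3 - <<'E'
from h import *
p,d,C=shot('side');st()
q,_,_=shot('wrist')
cv2.imwrite('pics/s6c.png',np.hstack([cv2.resize(p[120:280,240:400],(400,400)),cv2.resize(q,(400,300))[:,:] if 0 else cv2.resize(q,(400,400))])[:,:,::-1])
E
```

```text
{'clock': 21.65, 'joint_pos': [0.567, 0.326, -0.393, 1.731, 0.136, 1.101, -1.465], 'eef_pos': [0.556, -0.186, 0.199], 'ft_force': [6.926, 0.66, -1.681], 'width': 0.015}
[[0.01, -0.026, -1.0], [-0.001, -1.0, 0.026], [-1.0, 0.001, -0.01]]
```

View pics/s6c.png

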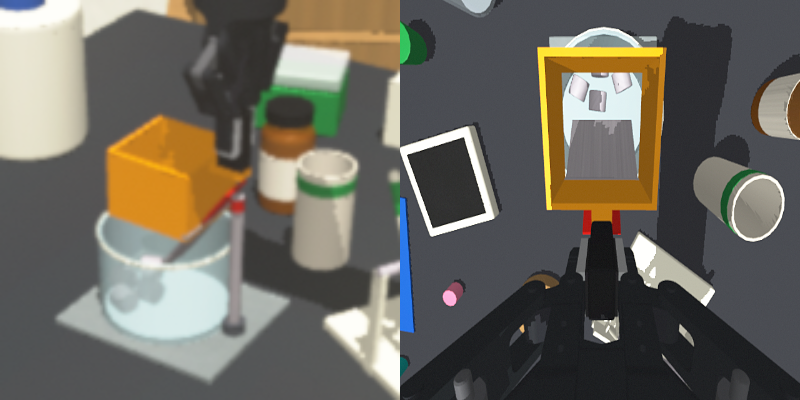

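The flap hangs open, the slugs lie on the jar floor and the cup is empty. I'll lift straight up and count the slugs in the jar.

{"method": "servo_tool", "body": {"plan": [[-0.6,0,0,0,0,0,1],[-1.4,0,0,0,0,0,1],[-2.2,0,0,0,0,0,1],[-3.2,0,0,0,0,0,1],[-4.2,0,0,0,0,0,1],[-5.5,0,0,0,0,0,1],[-7,0,0,0,0,0,1],[-8.5,0,0,0,0,0,1]]}}

```text
clock: 22.37
eef_pos: [0.5529, -0.1863, 0.2829]
tcp_rot: [0.708, -0.009, -0.706, -0.009]
ft_force: [0.2, -1.2, -2.7]
width: 0.0154
```

```bash
python3 - <<'E'
from h import *
p,d,C=shot('side');st()
q,_,_=shot('top')
cv2.imwrite('pics/s7c.png',np.hstack([cv2.resize(p[100:280,220:400],(400,400)),cv2.resize(q[150:230,310:390],(400,400))])[:,:,::-1])
delta([0.495,-0.05,0.28],DN,-CY);delta([0.495,0.0365,0.28],DN,-CY)
E
```

```text
{'clock': 22.417, 'joint_pos': [0.576, 0.258, -0.398, 1.619, 0.104, 1.274, -1.437], 'eef_pos': [0.555, -0.187, 0.287], 'ft_force': [0.982, -0.629, 1.267], 'width': 0.015}
[[0.01, -0.026, -1.0], [-0.002, -1.0, 0.026], [-1.0, 0.002, -0.01]]
D [  0.45 -13.5    6.38] [-13.3  -0.6  -0.2] clock 22.47
D [  0.43 -22.15   6.61] [-13.3  -0.6  -0.2] clock 22.47
```

View pics/s7c.png

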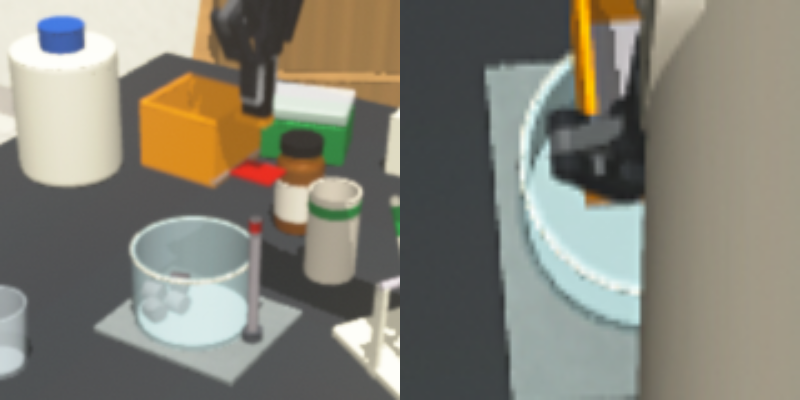

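The flap has shut again and the slugs are in the jar. Now the cup goes back to its rest.

{"method": "servo_tool", "body": {"plan": [[0,-2,0.6,-1.5,0,0,1],[0,-5,1.5,-3,0,0,1],[0,-8.5,2.5,-5,0,0,1],[0,-12,3.5,-7,0,0,1],[0,-15.5,4.6,-9,0,0,1],[0,-19,5.7,-11,0,0,1],[0.2,-21.5,6.5,-13.3,0,0,1],[0.4,-22.1,6.6,-13.3,-0.6,-0.2,1]]}}

```text
clock: 23.13
eef_pos: [0.4911, 0.0424, 0.2791]
tcp_rot: [-0.702, -0.077, 0.704, -0.075]
ft_force: [-0.3, -0.2, -2.2]
width: 0.0153
```

{"method": "servo_tool", "body": {"plan": [[2,0,0,0,0,0,1],[5,0,0,0,0,0,1],[8,0,0,0,0,0,1],[11,0,0,0,0,0,1],[13.5,0,0,0,0,0,1],[14,0,0,0,0,0,1],[14,0,0,0,0,0,1]]}}

```text
clock: 23.72
eef_pos: [0.4876, 0.0421, 0.1366]
tcp_rot: [-0.699, -0.077, 0.707, -0.075]
ft_force: [-0.1, 0.0, -1.7]
width: 0.015
```

```bash
python3 - <<'E'
from h import *
p,d,C=shot('side');st()
cv2.imwrite('pics/s8.png',p[:,:,::-1])
W=cloud(d,C);h=cv2.cvtColor(p,cv2.COLOR_RGB2HSV);o=(h[...,0]>8)&(h[...,0]<25)&(h[...,1]>150)&(np.abs(W[...,0]-0.56)<0.08)&(np.abs(W[...,1]-0.05)<0.08)
print(np.nanpercentile(W[o][:,2],[1,5,95,99]))
delta([0.4957,0.037,0.1005],DN,-CY)
E
```

```text
{'clock': 23.767, 'joint_pos': [0.326, 0.255, -0.571, 1.994, 0.165, 0.944, -1.683], 'eef_pos': [0.49, 0.042, 0.139], 'ft_force': [0.773, 0.284, -0.994], 'width': 0.016}
[[-0.007, 0.215, -0.977], [0.002, -0.977, -0.215], [-1.0, -0.003, 0.006]]
[0.04558958 0.06212075 0.12053901 0.1219742 ]
D [ 3.8   0.68 -0.51] [0.6 0.4 0.2] clock 23.77
```

{"method": "servo_tool", "body": {"plan": [[1,0.7,-0.5,0.6,0.4,0.2,1],[2,0.7,-0.5,0.6,0.4,0.2,1],[2.8,0.7,-0.5,0.6,0.4,0.2,1],[3.2,0.7,-0.5,0.6,0.4,0.2,1],[3.4,0.7,-0.5,0.6,0.4,0.2,1],[3.6,0.7,-0.5,0.6,0.4,0.2,1],[3.6,0.7,-0.5,0.6,0.4,0.2,1],[3.6,0.7,-0.5,0.6,0.4,0.2,1]]}}

```text
clock: 24.43
eef_pos: [0.4959, 0.0369, 0.1027]
tcp_rot: [0.704, 0.073, -0.703, 0.073]
ft_force: [0.3, 0.5, -1.8]
width: 0.0154
```

```bash
python3 - <<'E'
from h import *
p,d,C=shot('side');st()
cv2.imwrite('pics/s9.png',cv2.resize(p[210:350,210:350],None,fx=3,fy=3)[:,:,::-1])
delta([0.4957,0.037,0.1005],DN,-CY)
E
```

```text
{'clock': 24.483, 'joint_pos': [0.311, 0.31, -0.551, 2.02, 0.212, 0.865, -1.722], 'eef_pos': [0.496, 0.037, 0.103], 'ft_force': [-0.121, -0.506, -1.833], 'width': 0.015}
[[0.001, 0.204, -0.979], [-0.0, -0.979, -0.204], [-1.0, 0.0, -0.001]]
D [ 0.23 -0.02  0.02] [-0.  -0.1 -0. ] clock 24.48
```

View pics/s9.png

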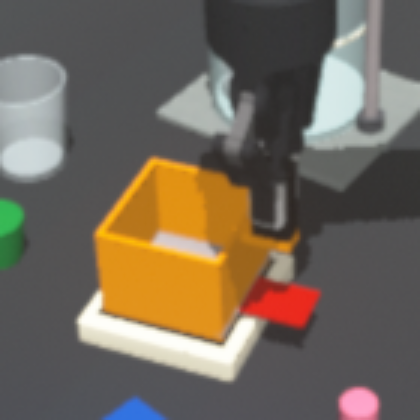

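{"method": "servo_tool", "body": {"plan": [[0.2,0,0,0,0,0,1],[0.3,0,0,0,0,0,1],[0.3,0,0,0,0,0,1],[0.3,0,0,0,0,0,1]]}}

```text
clock: 24.82
eef_pos: [0.496, 0.0369, 0.0998]
tcp_rot: [0.704, 0.073, -0.703, 0.073]
ft_force: [-0.9, 0.8, -2.2]
width: 0.0157
```

{"method": "servo_tool", "body": {"plan": [[0,0,0,0,0,0,0.4],[0,0,0,0,0,0,0.2],[0,0,0,0,0,0,0.2],[-2,0,0,0,0,0,0.2],[-6,0,0,0,0,0,0.2],[-10,0,0,0,0,0,0],[-14,0,0,0,0,0,0],[-18,0,0,0,0,0,0]]}}

```text
clock: 25.48
eef_pos: [0.4954, 0.0371, 0.282]
tcp_rot: [0.704, 0.073, -0.703, 0.073]
ft_force: [1.8, -0.1, -0.5]
width: 0.0428
```

```bash
python3 - <<'E'
from h import *
p,d,C=shot('wrist');st();W=cloud(d,C)
b=(W[...,2]>0.125)&(W[...,2]<0.16)&(np.hypot(W[...,0]-0.4935,W[...,1]-0.038)<0.03)
w=W[b]; print('handle',len(w),cv2.minAreaRect((w[:,:2]*1000).astype(np.float32)) if len(w)>5 else 0, np.median(w[:,2]))
# rods from top depth & side bands
q,dt,Ct=shot('top');Wt=cloud(dt,Ct)
rx=np.radians(-32.1);X=np.array([np.cos(rx),np.sin(rx)]);Y=np.array([-np.sin(rx),np.cos(rx)])
m=np.zeros(dt.shape,bool);m[235:340,355:460]=1
m&=(Wt[...,2]>0.05)&(Wt[...,2]<0.22)
# rod points: cluster by rack y
w=Wt[m];yy=w[:,:2]@Y
for b in ([.421,-.2406],[.3942,-.2826],[.3683,-.3247]):
    y0=np.array(b)@Y; s=w[np.abs(yy-y0)<0.007]; c=s.mean(0);u,_,vt=np.linalg.svd(s-c);v=vt[0]*np.sign(vt[0][2])
    print('rod',len(s),c.round(4),v.round(3),'az',np.degrees(np.arctan2(v[1],v[0])).round(1),'el',np.degrees(np.arcsin(v[2])).round(1),'top',s[:,2].max().round(4),s[s[:,2].argmax()].round(4), 'xy at z.12',(c+v*(0.12-c[2])/v[2]).round(4))
E
```

```text
{'clock': 25.533, 'joint_pos': [0.379, 0.103, -0.583, 1.798, 0.063, 1.242, -1.586], 'eef_pos': [0.5, 0.038, 0.29], 'ft_force': [3.093, 0.444, 5.199], 'width': 0.043}
[[0.017, 0.205, -0.979], [-0.0, -0.979, -0.205], [-1.0, 0.003, -0.016]]
handle 598 ((496.3918151855469, 35.34114456176758), (25.760150909423828, 15.566537857055664), 12.193167686462402) 0.13815917855908552
rod 229 [ 0.4004 -0.2279  0.1247] [ 0.43  -0.269  0.862] az -32.0 el 59.6 top 0.1881 [ 0.432  -0.2484  0.1881] xy at z.12 [ 0.3981 -0.2264  0.12  ]
rod 234 [ 0.3741 -0.27    0.1244] [ 0.427 -0.268  0.864] az -32.2 el 59.7 top 0.1891 [ 0.404  -0.2895  0.1891] xy at z.12 [ 0.3719 -0.2686  0.12  ]
rod 239 [ 0.3477 -0.3122  0.1242] [ 0.425 -0.268  0.865] az -32.2 el 59.8 top 0.1901 [ 0.3763 -0.3302  0.1901] xy at z.12 [ 0.3456 -0.3109  0.12  ]
```

The cup is back at its original pose (handle top z 0.138). For the rods I'll grip each one about 60 mm above its middle with the tool straight down, lift along the rod, tilt it upright and insert it.

```bash
cat >> h.py <<'E'
rx=np.radians(-32.1);RX=np.array([np.cos(rx),np.sin(rx),0]);RY=np.array([-np.sin(rx),np.cos(rx),0]);UP=np.array([0,0,1.])
RV=0.5*RX+0.866*UP; RN=-0.866*RX+0.5*UP
def axpt(c,z): 
    a=np.array(c)-0.004*RN; return a+RV*(z-a[2])/RV[2]
RODS=[axpt(c,0.1535) for c in([.4004,-.2279,.1247],[.3741,-.27,.1244],[.3477,-.3122,.1242])]
def tilt(deg): # tool x tilted deg outward from down
    t=np.radians(deg); return -np.cos(t)*UP+np.sin(t)*RX
E
python3 - <<'E'
from h import *
print(np.round(RODS,4)); st()
g=RODS[0]; delta(g+[0,0,0.10],DN,-RY)
E
```

```text
[[ 0.4184 -0.2392  0.1535]
 [ 0.3922 -0.2814  0.1535]
 [ 0.3659 -0.3236  0.1535]]
{'clock': 25.583, 'joint_pos': [0.378, 0.106, -0.583, 1.802, 0.065, 1.236, -1.588], 'eef_pos': [0.5, 0.038, 0.287], 'ft_force': [-0.751, 0.206, -0.104], 'width': 0.043}
[[0.016, 0.204, -0.979], [0.0, -0.979, -0.204], [-1.0, 0.003, -0.016]]
D [ 3.24 25.45 13.71] [43.9 -0.9  0.2] clock 25.58
```

{"method": "servo_tool", "body": {"plan": [[0,3,1.5,6,0,0,0],[0,6.5,3.5,12,0,0,0],[0,10,5.5,18,0,0,0],[0,13.5,7.2,25,0,0,0],[0.5,17,9,32,0,0,0],[1.5,20.5,11,38,0,0,0],[2.5,24,13,43.9,-0.9,0,0],[3.2,25.4,13.7,43.9,-0.9,0.2,0]]}}

```text
clock: 26.25
eef_pos: [0.4153, -0.2448, 0.2527]
tcp_rot: [-0.678, 0.201, 0.679, 0.198]
ft_force: [-0.2, -0.6, -0.5]
width: 0.0426
```

```bash
python3 - <<'E'
from h import *
p,d,C=shot('wrist','w10.png');st();W=cloud(d,C);w=W[(W[...,2]>0.125)&(W[...,2]<0.20)]
for g in RODS:
    y=(w-g)@RY; s=w[(np.abs(y)<0.012)&(np.hypot(w[:,0]-g[0],w[:,1]-g[1])<0.07)]
    if len(s)<30: print('few',len(s)); continue
    c=s.mean(0);_,_,vt=np.linalg.svd(s-c,full_matrices=False);v=vt[0]*np.sign(vt[0][2]);print(len(s),c.round(4),v.round(3),'ax@.1535',axpt(c,0.1535).round(4),s[:,2].max())
delta(RODS[0]+[0,0,-0.019],DN,-RY)
E
```

```text
{'clock': 26.3, 'joint_pos': [0.7, 0.088, -0.273, 1.89, 0.03, 1.17, -1.726], 'eef_pos': [0.414, -0.245, 0.251], 'ft_force': [-1.125, -1.011, -0.945], 'width': 0.043}
[[-0.004, -0.54, -0.842], [-0.002, -0.842, 0.54], [-1.0, 0.004, 0.002]]
473 [ 0.4237 -0.2447  0.1703] [ 0.471 -0.286  0.834] ax@.1535 [ 0.4195 -0.242   0.1535] 0.18769786202711175
552 [ 0.398  -0.285   0.1687] [ 0.441 -0.31   0.842] ax@.1535 [ 0.3945 -0.2828  0.1535] 0.18729778037349634
755 [ 0.3712 -0.326   0.1658] [ 0.428 -0.301  0.852] ax@.1535 [ 0.3691 -0.3247  0.1535] 0.18725038769066313
D [11.68 -0.77 -0.03] [-0.6  0.1 -0.2] clock 26.3
```

View pics/w10.png

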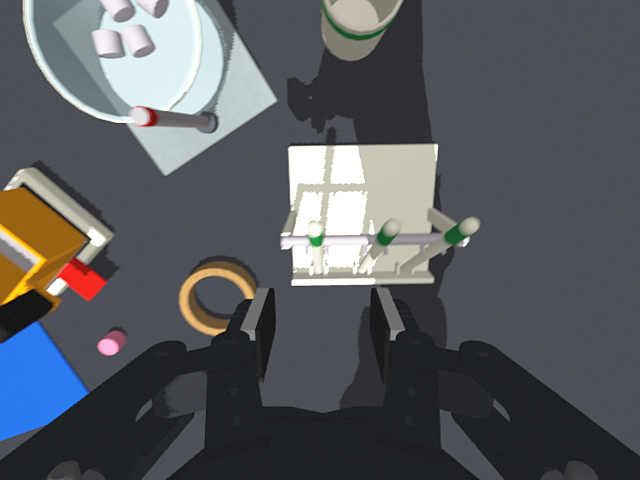

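The picture shows 4 slugs in the jar (pixels 100–165, 5–45), 3 rods with bands at (316,235), (390,232) and (462,235), and the holder at the top (360,20). I'll descend on rod 1.

{"method": "servo_tool", "body": {"plan": [[2,-0.7,-0.1,-0.6,0,0,0.1],[4.5,-0.7,-0.1,-0.6,0,0,0.2],[7,-0.7,-0.1,-0.6,0,0,0.2],[9.5,-0.7,-0.1,-0.6,0,0,0.2],[11.3,-0.7,-0.1,-0.6,0,0,0.2],[11.7,-0.7,-0.1,-0.6,0,0,0.2],[11.7,-0.7,-0.1,-0.6,0,0,0.6],[11.7,-0.7,-0.1,-0.6,0,0,1]]}}

```text
clock: 26.97
eef_pos: [0.4194, -0.2402, 0.135]
tcp_rot: [-0.679, 0.196, 0.68, 0.194]
ft_force: [0.1, 0.2, 0.2]
width: 0.0107
```

{"method": "servo_tool", "body": {"plan": [[0,0,0,0,0,0,1],[0,0,0,0,0,0,1],[-1,0,-0.58,0,0,0,1],[-2.2,0,-1.27,0,0,0,1],[-3.4,0,-1.96,0,0,0,1],[-4.6,0,-2.65,0,0,0,1],[-5.8,0,-3.3,0,0,0,1],[-7.5,0,-3.3,0,0,0,1]]}}

```text
clock: 27.63
eef_pos: [0.4485, -0.2581, 0.211]
tcp_rot: [-0.679, 0.197, 0.68, 0.194]
ft_force: [0.4, -0.1, -0.1]
width: 0.0085
```

```bash
python3 - <<'E'
from h import *
p,d,C=shot('wrist');q,_,Cs=shot('side');st()
cv2.imwrite('pics/w11.png',np.hstack([cv2.resize(p,(400,300)),cv2.resize(q[60:360,300:640],(400,300))])[:,:,::-1])
H=np.array([0.546,-0.362,0])
for z in (0.30,):
  G=H+0.012*RX+np.array([0,0,z]); T=tilt(24); delta(G+0.019*T,T,-RY)
E
```

```text
{'clock': 27.733, 'joint_pos': [0.684, 0.185, -0.28, 1.867, 0.062, 1.092, -1.751], 'eef_pos': [0.45, -0.259, 0.214], 'ft_force': [-0.36, 1.007, 0.264], 'width': 0.008}
[[0.004, -0.531, -0.847], [-0.006, -0.847, 0.531], [-1.0, 0.003, -0.007]]
D [ -6.8    3.68 -15.63] [ 0.1 23.6 -0.2] clock 27.73
```

View pics/w11.png

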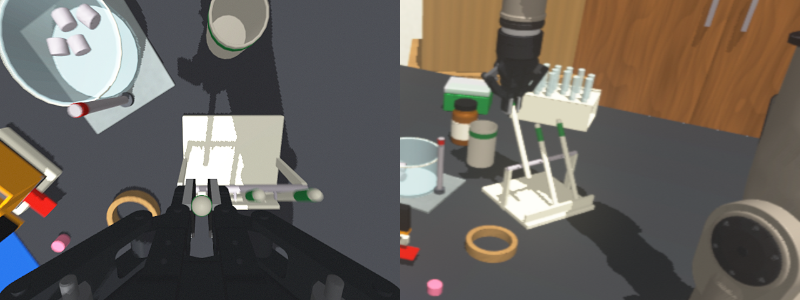

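Rod 1 is held between the pads and lifted clear. I'll raise it, tilt it upright and carry it to the holder.

{"method": "servo_tool", "body": {"plan": [[-3,0.5,0,0,5,0,1],[-6,1,0,0,10,0,1],[-8,1.5,-1.5,0,15,0,1],[-8,2,-4.5,0,20,0,1],[-7.5,2.6,-8,0,23.6,0,1],[-7,3.2,-12,0,23.6,0,1],[-6.8,3.7,-15,0,23.6,0,1],[-6.8,3.7,-15.6,0,23.6,-0.2,1]]}}

```text
clock: 28.4
eef_pos: [0.5642, -0.3752, 0.2814]
tcp_rot: [0.806, -0.232, -0.523, -0.151]
ft_force: [0.7, 0.1, -0.3]
width: 0.0081
```

```bash
cat >> h.py <<'E'
def rodfit(zlo=0.13,zhi=None):
    s=bot.sense(); A=R.from_quat(s['tcp_rot']).as_matrix(); G=s['eef_pos']-0.019*A[:,0]
    zhi=zhi or G[2]-0.03
    for n in('side','top'):
        p,d,C=shot(n);W=cloud(d,C); k=(W[...,2]>zlo)&(W[...,2]<zhi)&(np.hypot(W[...,0]-G[0],W[...,1]-G[1])<0.05)&(p.min(2)>100); w=W[k]
        if len(w)<20: print(n,'few',len(w)); continue
        c=w.mean(0); _,_,vt=np.linalg.svd(w-c,full_matrices=False); v=vt[0]*np.sign(vt[0][2])
        ray_=c-C[0][:3,3]; ray_/=np.linalg.norm(ray_); pr=ray_-v*(ray_@v); pr/=np.linalg.norm(pr)
        a=c+0.004*pr
        print(n,len(w),'zrange',w[:,2].min().round(4),w[:,2].max().round(4),'v in (RX,RY,UP)',np.round([v@RX,v@RY,v[2]],3),'axis@G',(a+v*(G[2]-a[2])/v[2]).round(4),'axis@bottom(z.13)',(a+v*(0.13-a[2])/v[2]).round(4))
    print('G',G.round(4))
E
python3 - <<'E'
from h import *
st();rodfit(0.08)
p,d,C=shot('top');W=cloud(d,C)
m=(W[...,2]>0.100)&(W[...,2]<0.115)&(np.hypot(W[...,0]-.546,W[...,1]+.362)<0.04)
w=W[m];
if len(w)>20:
    A=np.c_[2*w[:,:2],np.ones(len(w))]; s=np.linalg.lstsq(A,(w[:,:2]**2).sum(1),rcond=None)[0]; print('holder',len(w),s[:2],np.sqrt(s[2]+s[0]**2+s[1]**2))
E
```

```text
{'clock': 28.4, 'joint_pos': [0.728, 0.194, -0.247, 1.766, 0.105, 0.771, -1.695], 'eef_pos': [0.564, -0.375, 0.281], 'ft_force': [0.749, 0.091, -0.269], 'width': 0.008}
[[0.345, -0.532, -0.773], [-0.216, -0.847, 0.486], [-0.913, -0.0, -0.407]]
side 542 zrange 0.08 0.2679 v in (RX,RY,UP) [-0.003  0.021  1.   ] axis@G [ 0.5508 -0.3637  0.2988] axis@bottom(z.13) [ 0.5493 -0.3669  0.13  ]
top 57 zrange 0.0808 0.1142 v in (RX,RY,UP) [-0.98  -0.187  0.071] axis@G [-2.0503  0.6698  0.2988] axis@bottom(z.13) [ 0.1636 -0.193   0.13  ]
G [ 0.5576 -0.3711  0.2988]
holder 53 [ 0.54576417 -0.36211161] 0.028124224885352413
```

```bash
python3 - <<'E'
from h import *
st();rodfit(0.118)
H=np.array([0.5458,-0.3621,0])
T=tilt(24); G=H+0.012*RX+np.array([0,0,0.30]); delta(G+0.019*T,T,-RY)
E
```

```text
{'clock': 28.55, 'joint_pos': [0.728, 0.188, -0.248, 1.771, 0.103, 0.774, -1.695], 'eef_pos': [0.562, -0.372, 0.282], 'ft_force': [0.757, 0.459, -1.319], 'width': 0.008}
[[0.343, -0.531, -0.775], [-0.214, -0.848, 0.485], [-0.915, -0.001, -0.404]]
side 232 zrange 0.1362 0.2685 v in (RX,RY,UP) [0.113 0.    0.994] axis@G [ 0.5561 -0.3675  0.2991] axis@bottom(z.13) [ 0.5397 -0.3573  0.13  ]
top few 0
G [ 0.5554 -0.368   0.2991]
D [ 0.04  0.05 -0.14] [0.1 0.1 0. ] clock 28.65
```

{"method": "servo_tool", "body": {"plan": [[0.4,0,-1,0,0,0,1],[2.3,0,-0.2,0,0,0,1],[4.3,0,0.7,0,0,0,1],[6.3,0,1.6,0,0,0,1],[8.3,0,2.5,0,0,0,1],[10.3,0,3.4,0,0,0,1],[11.7,0,4,0,0,0,1],[12.1,0,4.2,0,0,0,1]]}}

```text
clock: 29.32
eef_pos: [0.569, -0.3758, 0.1517]
tcp_rot: [0.805, -0.231, -0.526, -0.151]
ft_force: [-0.5, -0.7, 0.4]
width: 0.0087
```

```bash
python3 - <<'E'
from h import *
shot('wrist');st();rodfit(0.112,0.14)
H=np.array([0.5458,-0.3621,0])
T=tilt(24); G=H+0.022*RX+np.array([0,0,0.168]); delta(G+0.019*T,T,-RY)
E
```

```text
{'clock': 29.367, 'joint_pos': [0.691, 0.33, -0.217, 1.896, 0.189, 0.516, -1.774], 'eef_pos': [0.569, -0.376, 0.152], 'ft_force': [-0.896, 0.35, -0.78], 'width': 0.008}
[[0.341, -0.53, -0.777], [-0.213, -0.848, 0.485], [-0.916, 0.0, -0.402]]
side 43 zrange 0.1129 0.1399 v in (RX,RY,UP) [ 0.201 -0.05   0.978] axis@G [ 0.5648 -0.3759  0.1698] axis@bottom(z.13) [ 0.559  -0.3698  0.13  ]
top few 0
G [ 0.5629 -0.372   0.1698]
D [0.47 0.08 0.18] [0.1 0.  0.1] clock 29.47
```

{"method": "servo_tool", "body": {"plan": [[0.3,0,0.1,0,0,0,1],[0.35,0,0.15,0,0,0,1],[0.35,0,0.15,0,0,0,0.7],[0.35,0,0.15,0,0,0,0.5],[0.35,0,0.15,0,0,0,0.4],[-2,0,0.3,0,0,0,0.4],[-6,0,0.5,0,0,0,0.4],[-10,0,0.5,0,0,0,0.3]]}}

```text
clock: 30.13
eef_pos: [0.5314, -0.3523, 0.2443]
tcp_rot: [0.805, -0.231, -0.525, -0.151]
ft_force: [1.5, -1.2, 0.3]
width: 0.0301
```

```bash
python3 - <<'E'
from h import *
q,_,_=shot('wrist');p,d,C=shot('side');st()
cv2.imwrite('pics/w12.png',np.hstack([cv2.resize(q,(400,300)),cv2.resize(p[130:280,300:500],(400,300))])[:,:,::-1])
g=np.array([0.3933,-0.282,0.1535]); delta(g+[0,0,0.11],DN,-RY)
E
```

```text
{'clock': 30.233, 'joint_pos': [0.739, 0.146, -0.257, 1.891, 0.103, 0.68, -1.703], 'eef_pos': [0.535, -0.354, 0.253], 'ft_force': [1.382, -1.262, 1.503], 'width': 0.03}
[[0.355, -0.53, -0.77], [-0.222, -0.848, 0.481], [-0.908, 0.0, -0.419]]
D [-7.56  1.38 13.99] [  0.1 -24.7  -0. ] clock 30.23
```

View pics/w12.png

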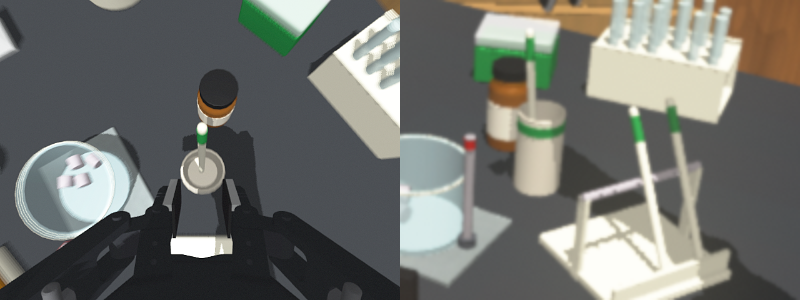

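Rod 1 stands in the holder, leaning on the far rim. Rod 2 is next.

{"method": "servo_tool", "body": {"plan": [[-2.5,0.3,2,0,-6,0,0.2],[-4,0.6,5,0,-12,0,0.2],[-5.5,1,8,0,-18,0,0.2],[-6.5,1.2,11,0,-24.7,0,0.2],[-7.5,1.4,13.5,0,-24.7,0,0.2],[-7.5,1.4,14,0,-24.7,0,0.2],[-7.5,1.4,14,0,-24.7,0,0.2]]}}

```text
clock: 30.82
eef_pos: [0.3922, -0.2819, 0.2626]
tcp_rot: [0.68, -0.195, -0.68, -0.195]
ft_force: [1.1, 0.6, -0.2]
width: 0.0343
```

```bash
cat >> h.py <<'E'
def rackfit():
    for n in('wrist','top'):
        p,d,C=shot(n);W=cloud(d,C);w=W[(W[...,2]>0.13)&(W[...,2]<0.19)]
        for g in RODS:
            y=(w-g)@RY; s=w[(np.abs(y)<0.012)&(np.hypot(w[:,0]-g[0],w[:,1]-g[1])<0.05)]
            if len(s)>20: c=s.mean(0); print(n,len(s),axpt(c,0.1535).round(4))
E
python3 - <<'E'
from h import *
rackfit();st();delta(np.array([0.3933,-0.282,0.1345]),DN,-RY)
E
```

```text
wrist 436 [ 0.3929 -0.2843  0.1535]
wrist 519 [ 0.368  -0.3252  0.1535]
top 85 [ 0.3915 -0.2811  0.1535]
{'clock': 30.917, 'joint_pos': [0.772, 0.081, -0.253, 1.87, 0.023, 1.191, -1.618], 'eef_pos': [0.394, -0.283, 0.263], 'ft_force': [-0.149, -0.322, -0.255], 'width': 0.034}
[[0.002, -0.53, -0.848], [-0.002, -0.848, 0.53], [-1.0, 0.001, -0.002]]
D [12.87 -0.03  0.11] [ 0.1 -0.1 -0. ] clock 30.92
```

{"method": "servo_tool", "body": {"plan": [[3,0,0.1,0,0,0,0.2],[6,0,0.1,0,0,0,0.2],[9,0,0.1,0,0,0,0.2],[11.5,0,0.1,0,0,0,0.2],[12.9,0,0.1,0,0,0,0.2],[12.9,0,0.1,0,0,0,0.2],[12.9,0,0.1,0,0,0,0.6],[12.9,0,0.1,0,0,0,1]]}}

```text
clock: 31.58
eef_pos: [0.3947, -0.283, 0.1354]
tcp_rot: [0.681, -0.195, -0.678, -0.194]
ft_force: [-0.4, 0.1, 0.4]
width: 0.0107
```

{"method": "servo_tool", "body": {"plan": [[0,0,0,0,0,0,1],[0,0,0,0,0,0,1],[-1,0,-0.58,0,0,0,1],[-2.2,0,-1.27,0,0,0,1],[-3.4,0,-1.96,0,0,0,1],[-4.6,0,-2.65,0,0,0,1],[-5.8,0,-3.3,0,0,0,1],[-7.5,0,-3.3,0,0,0,1]]}}

```text
clock: 32.25
eef_pos: [0.4234, -0.3008, 0.2116]
tcp_rot: [0.682, -0.196, -0.677, -0.194]
ft_force: [0.1, 0.2, -1.2]
width: 0.0086
```

```bash
python3 - <<'E'
from h import *
shot('top');st()
H=np.array([0.5458,-0.3621,0]);T=tilt(28); G=H-0.002*RX+np.array([0,0,0.30]); delta(G+0.019*T,T,-RY)
E
```

```text
{'clock': 32.3, 'joint_pos': [0.759, 0.182, -0.254, 1.865, 0.053, 1.088, -1.644], 'eef_pos': [0.425, -0.302, 0.215], 'ft_force': [0.48, -0.835, 2.41], 'width': 0.008}
[[0.011, -0.53, -0.848], [-0.008, -0.848, 0.53], [-1.0, 0.001, -0.013]]
D [ -6.59  -1.27 -14.22] [ 0.1 27.2 -0. ] clock 32.3
```

{"method": "servo_tool", "body": {"plan": [[-3,-0.2,0,0,6,0,1],[-6,-0.4,0,0,12,0,1],[-8,-0.6,-1,0,18,0,1],[-8,-0.8,-3.5,0,24,0,1],[-7.5,-1,-7,0,27.2,0,1],[-7,-1.2,-10.5,0,27.2,0,1],[-6.6,-1.3,-13.5,0,27.2,0,1],[-6.6,-1.3,-14.2,0,27.2,0,1]]}}

```text
clock: 32.97
eef_pos: [0.5547, -0.3666, 0.2832]
tcp_rot: [0.824, -0.236, -0.495, -0.142]
ft_force: [0.7, -0.3, -0.9]
width: 0.0083
```

```bash
cat >> h.py <<'E'
HO=np.array([0.5458,-0.3621,0])
def holder(zlo=0.115,zhi=0.215,names=('side','top')):
    for n in names:
        p,d,C=shot(n);W=cloud(d,C);k=(W[...,2]>zlo)&(W[...,2]<zhi)&(np.hypot(W[...,0]-HO[0],W[...,1]-HO[1])<0.075)&(p.max(2)>60)
        w,l=W[k],None; N,L,S,_=cv2.connectedComponentsWithStats(k.astype(np.uint8))
        for i in range(1,N):
            if S[i,4]<12: continue
            w=W[L==i];c=w.mean(0);_,_,vt=np.linalg.svd(w-c,full_matrices=False);v=vt[0]*np.sign(vt[0][2]);q=c+v*(0.108-c[2])/v[2]
            rel=lambda x:np.round([(x-HO)@RX*1e3,(x-HO)@RY*1e3],0)
            print(n,S[i,4],'z',w[:,2].min().round(3),w[:,2].max().round(3),'v',np.round([v@RX,v@RY,v[2]],2),'rel@rim',rel(q),'rel@.165',rel(c+v*(0.165-c[2])/v[2]),'rel@floor',rel(c+v*(0.008-c[2])/v[2]))
E
python3 - <<'E'
from h import *
shot('wrist');st();rodfit(0.15);holder(0.115,0.205)
T=tilt(28); G=HO-0.002*RX+np.array([0,0,0.30]); delta(G+0.019*T,T,-RY)
E
```

```text
{'clock': 33.017, 'joint_pos': [0.756, 0.138, -0.274, 1.851, 0.107, 0.671, -1.702], 'eef_pos': [0.554, -0.366, 0.283], 'ft_force': [0.457, 0.565, -0.357], 'width': 0.008}
[[0.399, -0.529, -0.749], [-0.248, -0.849, 0.467], [-0.883, -0.0, -0.47]]
side 242 zrange 0.1501 0.2693 v in (RX,RY,UP) [-0.177  0.003  0.984] axis@G [ 0.5345 -0.3532  0.3   ] axis@bottom(z.13) [ 0.5601 -0.3699  0.13  ]
top few 0
G [ 0.5466 -0.3618  0.3   ]
side 148 z 0.115 0.201 v [ 0.19 -0.01  0.98] rel@rim [20.  4.] rel@.165 [31.  3.] rel@floor [1. 5.]
side 110 z 0.135 0.205 v [ 0.04 -0.    1.  ] rel@rim [-16.   3.] rel@.165 [-14.   3.] rel@floor [-20.   3.]
D [ 0.07  0.01 -0.1 ] [ 0.1  0.1 -0. ] clock 33.22
```

{"method": "servo_tool", "body": {"plan": [[1.8,0,0.9,0,0,0,1],[3.7,0,1.9,0,0,0,1],[5.6,0,2.9,0,0,0,1],[7.5,0,3.9,0,0,0,1],[9.4,0,4.9,0,0,0,1],[11,0,5.8,0,0,0,1],[11.6,0,6.1,0,0,0,1],[11.6,0,6.1,0,0,0,1]]}}

```text
clock: 33.88
eef_pos: [0.5513, -0.3658, 0.1536]
tcp_rot: [0.824, -0.237, -0.495, -0.141]
ft_force: [0.3, -1.0, 1.0]
width: 0.0086
```

```bash
python3 - <<'E'
from h import *
shot('wrist');st();holder(0.115,0.205)
T=tilt(28); G=HO-0.002*RX+np.array([0,0,0.167]); delta(G+0.019*T,T,-RY)
E
```

```text
{'clock': 33.933, 'joint_pos': [0.703, 0.272, -0.225, 2.004, 0.234, 0.391, -1.824], 'eef_pos': [0.551, -0.366, 0.154], 'ft_force': [0.535, -0.814, 1.659], 'width': 0.009}
[[0.398, -0.53, -0.749], [-0.25, -0.848, 0.467], [-0.883, 0.001, -0.47]]
side 255 z 0.116 0.205 v [-0.59 -0.2   0.78] rel@rim [32. 14.] rel@.165 [-11.  -1.] rel@floor [108.  39.]
top 79 z 0.134 0.205 v [ 0.21 -0.01  0.98] rel@rim [18.  2.] rel@.165 [30.  1.] rel@floor [-3.  3.]
D [ 0.33 -0.02  0.1 ] [ 0.1 -0.  -0. ] clock 34.03
```

{"method": "servo_tool", "body": {"plan": [[0.25,0,0.1,0,0,0,1],[0.3,0,0.1,0,0,0,1],[0.3,0,0.1,0,0,0,0.7],[0.3,0,0.1,0,0,0,0.5],[0.3,0,0.1,0,0,0,0.4],[-2,0,0.3,0,0,0,0.4],[-6,0,0.5,0,0,0,0.4],[-10,0,0.5,0,0,0,0.3]]}}

```text
clock: 34.7
eef_pos: [0.5055, -0.3368, 0.2378]
tcp_rot: [0.823, -0.236, -0.497, -0.142]
ft_force: [-0.4, -0.8, 1.0]
width: 0.0296
```

```bash
python3 - <<'E'
from h import *
q,_,_=shot('wrist');p,_,_=shot('side');st();holder()
cv2.imwrite('pics/w13.png',np.hstack([cv2.resize(q,(400,300)),cv2.resize(p[130:280,300:500],(400,300))])[:,:,::-1])
g=np.array([0.368,-0.3245,0.1535]); delta(g+[0,0,0.11],DN,-RY)
E
```

```text
{'clock': 34.8, 'joint_pos': [0.778, 0.07, -0.289, 2.017, 0.099, 0.56, -1.705], 'eef_pos': [0.509, -0.339, 0.246], 'ft_force': [0.531, -0.388, 1.464], 'width': 0.03}
[[0.405, -0.53, -0.745], [-0.256, -0.848, 0.465], [-0.878, 0.002, -0.479]]
side 193 z 0.115 0.2 v [0.3  0.02 0.95] rel@rim [10. 13.] rel@.165 [28. 14.] rel@floor [-21.  10.]
top 234 z 0.115 0.203 v [0.29 0.05 0.96] rel@rim [14. 11.] rel@.165 [31. 14.] rel@floor [-17.   5.]
D [-7.91  6.22  9.99] [  0.1 -28.1  -0.1] clock 34.9
```

View pics/w13.png

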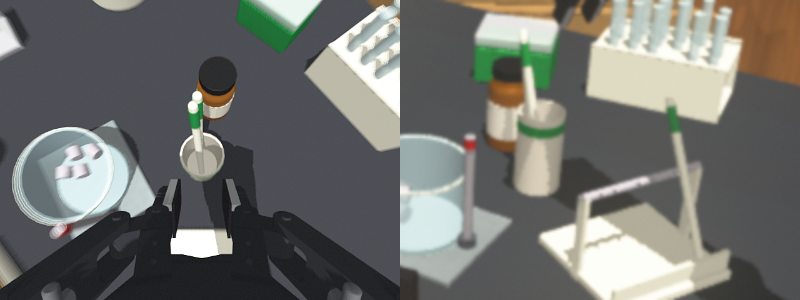

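Both rods lean in the holder towards the far left rim, leaving the right and near side free. Rod 3 is next.

{"method": "servo_tool", "body": {"plan": [[-2.5,1,1,0,-7,0,0.2],[-4,2,2.5,0,-14,0,0.2],[-5.5,3.3,5,0,-21,0,0.2],[-6.5,4.6,7.5,0,-28.1,0,0.2],[-7.9,6,9.5,0,-28.1,0,0.2],[-7.9,6.2,10,0,-28.1,0,0.2],[-7.9,6.2,10,0,-28.1,0,0.2]]}}

```text
clock: 35.48
eef_pos: [0.3659, -0.3245, 0.2612]
tcp_rot: [-0.678, 0.196, 0.681, 0.196]
ft_force: [1.3, 0.6, 0.0]
width: 0.0345
```

```bash
python3 - <<'E'
from h import *
rackfit();st();delta(np.array([0.3675,-0.3243,0.1345]),DN,-RY)
E
```

```text
wrist 433 [ 0.3665 -0.3267  0.1535]
top 100 [ 0.3652 -0.3236  0.1535]
{'clock': 35.583, 'joint_pos': [0.858, 0.094, -0.241, 1.858, 0.025, 1.193, -1.521], 'eef_pos': [0.368, -0.324, 0.262], 'ft_force': [-1.066, 1.191, -0.145], 'width': 0.034}
[[-0.001, -0.53, -0.848], [-0.001, -0.848, 0.53], [-1.0, 0.001, 0.001]]
D [12.78  0.07  0.03] [ 0.1  0.  -0.1] clock 35.58
```

{"method": "servo_tool", "body": {"plan": [[3,0.1,0,0,0,0,0.2],[6,0.1,0,0,0,0,0.2],[9,0.1,0,0,0,0,0.2],[11.5,0.1,0,0,0,0,0.2],[12.8,0.1,0,0,0,0,0.2],[12.8,0.1,0,0,0,0,0.2],[12.8,0.1,0,0,0,0,0.6],[12.8,0.1,0,0,0,0,1]]}}

```text
clock: 36.25
eef_pos: [0.369, -0.3249, 0.1353]
tcp_rot: [0.68, -0.195, -0.679, -0.194]
ft_force: [-0.3, 0.7, 0.1]
width: 0.0109
```

{"method": "servo_tool", "body": {"plan": [[0,0,0,0,0,0,1],[0,0,0,0,0,0,1],[-1,0,-0.58,0,0,0,1],[-2.2,0,-1.27,0,0,0,1],[-3.4,0,-1.96,0,0,0,1],[-4.6,0,-2.65,0,0,0,1],[-5.8,0,-3.3,0,0,0,1],[-7.5,0,-3.3,0,0,0,1]]}}

```text
clock: 36.92
eef_pos: [0.398, -0.3427, 0.2112]
tcp_rot: [0.681, -0.195, -0.679, -0.194]
ft_force: [-0.3, -0.5, -0.6]
width: 0.0086
```

```bash
python3 - <<'E'
from h import *
shot('top');st()
T=tilt(28); G=HO-0.006*RX-0.012*RY+np.array([0,0,0.30]); delta(G+0.019*T,T,-RY)
E
```

```text
{'clock': 36.967, 'joint_pos': [0.841, 0.194, -0.243, 1.85, 0.054, 1.094, -1.55], 'eef_pos': [0.4, -0.344, 0.215], 'ft_force': [0.733, -0.78, 1.51], 'width': 0.009}
[[0.007, -0.529, -0.849], [-0.006, -0.849, 0.529], [-1.0, 0.002, -0.009]]
D [ -6.69  -4.98 -13.73] [ 0.2 27.5 -0.1] clock 36.97
```

{"method": "servo_tool", "body": {"plan": [[-3,-0.8,0,0,6,0,1],[-6,-1.6,0,0,12,0,1],[-8,-2.5,-1,0,18,0,1],[-8,-3.4,-3.5,0,24,0,1],[-7.5,-4.2,-7,0,27.5,0,1],[-7,-4.8,-10.5,0,27.5,0,1],[-6.7,-5,-13.2,0,27.5,0,1],[-6.7,-5,-13.7,0,27.5,0,1]]}}

```text
clock: 37.63
eef_pos: [0.5451, -0.374, 0.2833]
tcp_rot: [0.825, -0.235, -0.494, -0.141]
ft_force: [0.6, 0.6, 0.9]
width: 0.0084
```

```bash
python3 - <<'E'
from h import *
shot('wrist');st();holder(0.112,0.205)
T=tilt(28); G=HO-0.006*RX-0.012*RY+np.array([0,0,0.30]); delta(G+0.019*T,T,-RY)
E
```

```text
{'clock': 37.683, 'joint_pos': [0.805, 0.132, -0.301, 1.86, 0.095, 0.667, -1.67], 'eef_pos': [0.544, -0.374, 0.283], 'ft_force': [0.434, -1.207, 0.384], 'width': 0.009}
[[0.399, -0.528, -0.749], [-0.249, -0.849, 0.466], [-0.882, 0.001, -0.471]]
side 293 z 0.112 0.199 v [0.28 0.05 0.96] rel@rim [16. 15.] rel@.165 [32. 18.] rel@floor [-14.   9.]
side 113 z 0.135 0.204 v [ 0.04 -0.01  1.  ] rel@rim [-17.  -8.] rel@.165 [-15.  -8.] rel@floor [-22.  -7.]
top 15 z 0.184 0.199 v [-0.32  0.2   0.93] rel@rim [71. 11.] rel@.165 [52. 23.] rel@floor [106. -11.]
top 15 z 0.195 0.204 v [-0.31 -0.95  0.05] rel@rim [ 607. 1747.] rel@.165 [254. 657.] rel@floor [1227. 3659.]
top 48 z 0.112 0.145 v [0.15 0.34 0.93] rel@rim [16. 10.] rel@.165 [25. 30.] rel@floor [  0. -27.]
D [ 0.01  0.   -0.07] [ 0.2  0.  -0. ] clock 37.78
```

{"method": "servo_tool", "body": {"plan": [[1.8,0,0.9,0,0,0,1],[3.7,0,1.9,0,0,0,1],[5.6,0,2.9,0,0,0,1],[7.5,0,3.9,0,0,0,1],[9.4,0,4.9,0,0,0,1],[11,0,5.8,0,0,0,1],[11.6,0,6.1,0,0,0,1],[11.6,0,6.1,0,0,0,1]]}}

```text
clock: 38.45
eef_pos: [0.5422, -0.3744, 0.1538]
tcp_rot: [0.825, -0.237, -0.494, -0.141]
ft_force: [-0.8, 2.1, 5.4]
width: 0.0086
```

```bash
python3 - <<'E'
from h import *
shot('wrist');st();holder(0.112,0.205,('side',))
E
```

```text
{'clock': 38.5, 'joint_pos': [0.749, 0.268, -0.251, 2.01, 0.225, 0.387, -1.792], 'eef_pos': [0.542, -0.374, 0.154], 'ft_force': [-2.036, 1.31, 2.887], 'width': 0.009}
[[0.399, -0.53, -0.749], [-0.251, -0.848, 0.466], [-0.882, 0.002, -0.472]]
side 289 z 0.113 0.199 v [0.27 0.06 0.96] rel@rim [16. 14.] rel@.165 [32. 18.] rel@floor [-12.   9.]
side 19 z 0.188 0.204 v [-0.26 -0.75  0.61] rel@rim [ 4. 60.] rel@.165 [-21.  -9.] rel@floor [ 46. 182.]
side 169 z 0.113 0.193 v [-0.16 -0.07  0.98] rel@rim [-8. -6.] rel@.165 [-17. -10.] rel@floor [9. 0.]
```

{"method": "servo_tool", "body": {"plan": [[0,0,0,0,0,0,0.8],[0,0,0,0,0,0,0.6],[0,0,0,0,0,0,0.5],[0,0,0,0,0,0,0.4],[0,0,0,0,0,0,0.4],[-2,0,0.3,0,0,0,0.4],[-6,0,0.5,0,0,0,0.4],[-10,0,0.5,0,0,0,0.3]]}}

```text
clock: 39.22
eef_pos: [0.4965, -0.3454, 0.2383]
tcp_rot: [0.823, -0.236, -0.497, -0.142]
ft_force: [-0.1, -0.6, 1.3]
width: 0.03
```

{"method": "servo_tool", "body": {"plan": [[-3,0,1,0,-3,0,0.3],[-6,0,3,0,-8,0,0.3],[-8,0,5,0,-14,0,0.3],[-10,0,7,0,-20,0,0.3],[-10,0,8,0,-20,0,0.3]]}}

```text
clock: 39.63
eef_pos: [0.3988, -0.2843, 0.293]
tcp_rot: [0.726, -0.208, -0.63, -0.18]
ft_force: [0.5, -0.4, 0.7]
width: 0.0303
```

```bash
python3 - <<'E'
from h import *
st();holder(0.112,0.215)
q,_,_=shot('wrist');p,_,_=shot('side');t,_,_=shot('top','tend.png')
a=np.hstack([cv2.resize(q,(400,300)),cv2.resize(p[100:280,300:540],(400,300))]);b=np.hstack([cv2.resize(t[90:330,130:450],(400,300)),cv2.resize(p[180:360,190:430],(400,300))])
cv2.imwrite('pics/end.png',np.vstack([a,b])[:,:,::-1])
E
```

```text
{'clock': 39.633, 'joint_pos': [0.85, -0.016, -0.317, 1.91, -0.0, 1.106, -1.595], 'eef_pos': [0.399, -0.284, 0.293], 'ft_force': [0.511, -0.398, 0.727], 'width': 0.03}
[[0.118, -0.529, -0.84], [-0.075, -0.849, 0.524], [-0.99, 0.001, -0.14]]
side 354 z 0.113 0.199 v [0.26 0.14 0.96] rel@rim [18.  7.] rel@.165 [33. 15.] rel@floor [-9. -8.]
top 339 z 0.112 0.205 v [0.3  0.08 0.95] rel@rim [16.  5.] rel@.165 [34. 10.] rel@floor [-16.  -3.]
```

View pics/end.png

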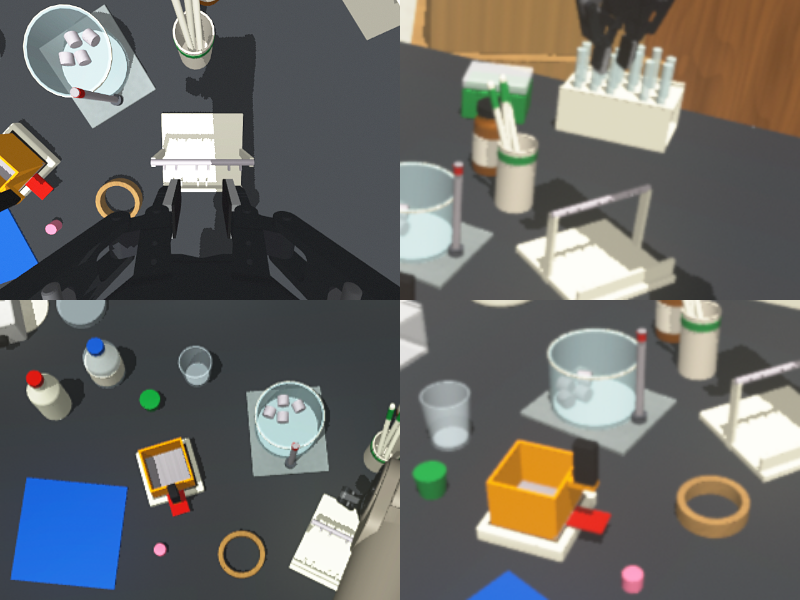

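The picture shows 4 slugs in the jar, the cup shut and upright on its rest, the rack and mat empty, and three rods in the holder with their bands up. I'm handing the job in.

```bash
python3 - <<'E'
from h import *
st(); print(bot.close_job())
E
```

```text
{'clock': 39.883, 'joint_pos': [0.85, -0.014, -0.317, 1.919, 0.0, 1.1, -1.595], 'eef_pos': [0.397, -0.283, 0.288], 'ft_force': [-0.793, 0.407, -0.002], 'width': 0.03}
[[0.114, -0.529, -0.841], [-0.073, -0.849, 0.524], [-0.991, 0.001, -0.136]]
the job is handed in; nothing more can be done
None
```

The job is handed in at 39.9 s. There were four slugs. I put them all in the orange cup, opened its bottom only over the jar on the trip post, and set the cup back on its rest. All three rods then went into the rod holder.

**Last checks (wrist, side and top pictures):**
- **Slugs:** four are in the jar and the mat is empty.
- **Cup:** it is empty and stands upright on its rest with the bottom shut. Its handle was within about 1 mm of where it started.
- **Rods:** the rack is empty and all three rods stand in the holder with the green band up.
- **Other items:** none looked moved in the last pictures.

**What was not clean:**
- **Lean:** the rods rest against the far rim, about 16° from vertical as a group, so they are not truly vertical.
- **Rod 3:** it met light contact on the way in, about 5 N, and turned in the grip. I released it there and it settled with the others. I never got a separate angle for it, because the three rods merge in the depth data.

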